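# Clamp the heat-sink bars in the guarded screw press

## Task

Unscrew the spoked nut of the small screw press until it stops (a guard covers its back half, so work it round in short swings at the open front, one spoke after another). Then slide every heat-sink bar on the bench under the beam, one to a lane, nose fully home against the back stop, and screw the nut down again to its stop so that the jaw clamps them. Leave the small case and the other things where they are.

Things in the scene. Friction and masses are not known exactly. Their poses are not given: they have to be found in the camera images.
- press: Small grey screw press fixed to the bench, 192 mm wide (its y), 177 mm deep (its x), 81 mm high. Origin on the bench top under the nut's axis; its x points to the back, its mouth faces -x (towards the robot), y left, z up. Flat base plate 6 mm thick from x = -115 to +60 mm; in front of the beam it is an open apron.
- beam_front (a point): Middle of the beam's front top edge (press x = -70 mm, 53 mm above the bench). The beam reaches back over x = -70 to +60 mm, underside 43 mm high, on columns at |y| = 80 to 96 mm. Below it hangs the jaw, a steel plate that follows the nut: its underside is 25.8 mm above the bench at nut 0 and rises 1.8 mm per rad; a bar on the base is 26 mm high, so just before 0 it is clamped.
- guard_edge (a point): Middle of the front top edge of the flat guard over the back half of the nut: press x = -4 to +62 mm, |y| up to 82 mm, 74 to 78 mm above the bench. In front of it the spokes are open from above. Beyond the left of the press parts bins hang from 120 mm above the bench up (world x over 570 mm, y over 150 mm): keep the hand clear of them.
- stop_left (a point): Left lane's end: foot of the back stop's face (press x = -5 mm, y = +62 mm, z = 6 mm on the base plate). Each lane runs along press x, 36 mm wide, between ribs whose fronts are at x = -72 mm and tops 20 mm high. A bar fully home has its nose on the stop, its middle 55 mm in front of this point and 45 mm standing out of the beam.
- stop_mid (a point): The same point of the middle lane (press y = 0).
- stop_right (a point): The same point of the right lane (press y = -62 mm).
- nut (a joint): Turn of the spoked nut in rad. 0 = screwed down to its stop (tight), 4.4 = unscrewed to its stop. It grows counter-clockwise seen from above (at the open front the spokes then pass from the press's +y side to its -y side). Stays where left; 3 N at 45 mm from the axis turns it. At 0 one spoke points straight to the front (press -x), the other three stand every 90 degrees.
- nut_axis (a point): Point on the nut's upright axis at the height of the spokes' middle, 66 mm above the bench. Dark hub of 16 mm radius, 56 to 72 mm high, with four round steel spokes 10 mm thick that reach 56 mm from the axis.
- bar_a: Dark grey finned heat-sink bar, 110 mm long (its x), 30 mm wide (y), 20 mm high (z), 0.18 kg. Origin at the middle of its underside; both ends alike. Lies fins up on the bench, to the right or left; may be absent.
- bar_b: Dark grey finned heat-sink bar, 110 mm long (its x), 30 mm wide (y), 20 mm high (z), 0.18 kg. Origin at the middle of its underside; both ends alike. Lies fins up on the bench, to the right or left; may be absent.
- bar_c: Dark grey finned heat-sink bar, 110 mm long (its x), 30 mm wide (y), 20 mm high (z), 0.18 kg. Origin at the middle of its underside; both ends alike. Lies fins up on the bench, to the right or left; may be absent.
- tip_case: Small closed blue-grey case, 70 x 90 x 29 mm, standing on the left; not part of the job. Origin at the middle of its underside.

How it is judged:
On the way, in this order (a step that is already met when the one before it is completed fails the run):
1. the nut is unscrewed to its stop (value of joint nut above 4.2 rad), for 0.2 s.
2. every bar lies in a lane under the beam, nose home against the back stop (x of each of bar_a, bar_b, bar_c in the frame of press above -0.0655 m and y of bar_a in the frame of press between -0.07 and 0.07 m and z of bar_a in the frame of press between 0.003 and 0.009 m and angle between the x axis of each of bar_a, bar_b, bar_c and the x axis of press, either way round below 0.15 rad and angle between each of bar_a, bar_b, bar_c's own z axis and vertical below 0.08 rad and y of bar_b in the frame of press between -0.07 and 0.07 m and z of bar_b in the frame of press between 0.003 and 0.009 m and y of bar_c in the frame of press between -0.07 and 0.07 m and z of bar_c in the frame of press between 0.003 and 0.009 m), for 0.2 s.
At the end, for the whole second after the job is handed in: Every bar present lies flat and upright on the press base in a lane, its nose within 5 mm of the back stop, along the lane within 0.15 rad, at rest, and the nut is screwed down to within 0.15 rad of its stop (all of step 2 and value of joint nut below 0.15 rad and linear speed of each of bar_a, bar_b, bar_c below 0.02 m/s); the robot touches nothing.
It fails at once if the small case is shoved away (distance of tip_case from where it was at the start of the episode above 0.06 m).
Of bar_a, bar_b, bar_c only 2 to 3 are there at a start; the rules pass over those that are not, and their reading is None.
At some moment in a run one of bar_a, bar_b, bar_c may be knocked a few centimetres aside while the robot is not near it.
Once in a run the grip may slacken for a moment while it holds something.
It also fails if it takes over 210 s, if anything falls off the work surface, if the arm or the gripper's body presses on something with over 40 N, if the wrist force passes 120 N, or if a joint passes its speed limit or range.

## Robot

A 6-joint arm with a two-finger parallel gripper is mounted at the origin on the work surface; the furniture and walls round the work are solid. World frame = base frame: x ahead of the robot, y to its left, z up, the work surface at z = 0. Lengths are in m, angles in rad, forces in N, time in s.
With the tool pointing down it reaches from about 0.375 to 0.975 m from the base axis. Payload 3.8 kg.
Tool frame: the origin (TCP) lies at the very end of the fingers, on their centre line; the grasp point (between the pads) lies 19 mm behind it; z points along the fingers, x is the direction in which the jaws open and shut, and the axes are right-handed (so a half turn about z gives the same grasp; the last joint's range is limited). The gripper opens to 88 mm and grips with 3 to 60 N. Pads are 18 mm wide; open, the fingers measure 123 mm over their backs; the gripper's body (75 mm by 187 mm) begins 45 mm behind the grasp point.
Start: joints at [-1.331, 0.264, 1.604, -0, 1.274, -0.037], TCP at [0.184, -0.649, 0.212] pointing down, gripper open.
Joint ranges: [-2.63, 2.63], [-0.94, 2.18], [0.31, 2.57], [-1.31, 4.45], [0, 2.66], [-2.55, 2.55]. Speed limits (rad/s): [2.57, 2.57, 3.14, 3.14, 3.14, 3.14].

## Interface

Orientations are given as a unit quaternion [w, x, y, z].
In Python, from rig import sensors, read_camera, camera_model, env gives the robot as it stands.
- The arm moves only by the tool arm_command, never from a script. Its argument "increments" is a list of rows, each a list of 5 numbers: the finger opening in m, from 0 to 0.0881, then the shift along the tool's x, y, z in m, then the turn about the tool's z in rad. A call has 1 to 5 rows; each row shifts and turns the pose as measured when the row begins, along the tool's axes as they then stand; what a row does not reach is not made up. A row lasts 1/10 s, in which the tool goes at most 50 mm and 8.59 degrees, less where a joint would pass 70% of its speed; a pose out of reach is approached as far as the arm can. A call is refused whole if a number of a shift passes 0.05 or a number of a turn 0.15, either way. A call with a gripper value outside its range is refused whole. The fingers move at their own pace and stop on an object; "grip_force" is the grip in N (left out, the last holds). Time passes only in rows, so rows that do not move let the fingers close. It gives the time, the measured TCP pose, the force and the opening at its end, in the units of the state.
- sensors.state(): the state, without advancing time (a new reading comes with each control period).
- read_camera(name): name is "scene" or "top"; returns (picture, depth): 420x560x3 uint8, blue, green, red; 420x560 float32, m along the optical axis (not along the pixel's ray), 0 where there is no reading.
- camera_model(name): a dict with "K" (3x3 intrinsics, pixels), "world_to_cam" (4x4, takes a point from world to camera coordinates). Camera axes: x right, y up, looking along -z (the intrinsics and any distortion apply to the point x, -y, -z); pixel columns grow to the right and rows downward; lengths in m; the calibration is good to about 2 mm. A picture is of the moment at which its call begins. camera_model takes no time and is no camera call.
- env.close_job(): hands the job in, once; it reports no verdict.
The state is a dict: "clock": time; "joints": joint angles; "dq": joint speeds; "tau": joint torques, N m; "tool_pos": TCP position; "ee_rot": TCP orientation; "contact_force": force on the tool from outside, world axes, zero at the start; "ft_torque": the same for the moment, N m; "finger_gap": finger opening in m.
Only numpy, scipy, OpenCV 4.12 (cv2) and the standard library are available. Lean on these libraries where they do the work, as an engineer would, in place of code of your own. Each camera call takes 0.05 s, during which the arm holds its last target.

## Working session

There is one attempt and no reset: what is moved stays moved. The work goes in short steps, Python scripts to look and compute and a tool call to move; the robot and the scene stay as the last step left them, time stands still between calls to the robot, and variables do not carry over. Pictures are saved under pics/ and viewed, and the job is handed in when it is done.

Besides the shell and the picture viewer there is one more tool, called after "Call:" in YAML: its name, and indented under it one key for each argument. arm_command: Moves the arm, as the interface text tells. Its arguments: {"type":"object","properties":{"increments":{"type":"array","items":{"type":"array","items":{"type":"number"}}},"grip_force":{"type":"number"}},"required":["increments"]}

```bash
mkdir -p pics; ls; cat > h.py <<'E'
import numpy as np, cv2
from rig import sensors, read_camera, camera_model, env
def shot(name, out):
    im,d=read_camera(name); cv2.imwrite(f'pics/{out}.png',im); np.save(f'pics/{out}.npy',d); return im,d
def px2w(name,u,v,d):
    m=camera_model(name);K=np.array(m['K']);T=np.linalg.inv(np.array(m['world_to_cam']))
    u=np.asarray(u,float);v=np.asarray(v,float)
    x=(u-K[0,2])/K[0,0]*d;y=(v-K[1,2])/K[1,1]*d
    P=np.stack([x,-y,-d,np.ones_like(d)],-1)
    return (P@T.T)[...,:3]
def cloud(name,d):
    v,u=np.mgrid[:d.shape[0],:d.shape[1]]
    return px2w(name,u,v,d.astype(float))
E
python3 - <<'E'
from h import *
for n in ('scene','top'):
    im,d=shot(n,n+'0'); m=camera_model(n); print(m)
print(sensors.state())
E
```

```text
pics
{'K': array([[389.87457283,   0.        , 273.17571184],
       [  0.        , 389.87457283, 205.68273916],
       [  0.        ,   0.        ,   1.        ]]), 'world_to_cam': array([[-0.77283051, -0.63459962, -0.00404012,  0.38786764],
       [ 0.45733057, -0.56133923,  0.68974417, -0.25826534],
       [-0.43997927,  0.53120766,  0.72404189, -0.80768296],
       [ 0.        ,  0.        ,  0.        ,  1.        ]])}
{'K': array([[385.00586778,   0.        , 278.7394572 ],
       [  0.        , 385.00586778, 209.39672612],
       [  0.        ,   0.        ,   1.        ]]), 'world_to_cam': array([[-0.02219902, -0.99970853,  0.00949021,  0.00189227],
       [ 0.98285452, -0.02008484,  0.18328557, -0.50652089],
       [-0.18304154,  0.01339626,  0.9830139 , -0.8940789 ],
       [ 0.        ,  0.        ,  0.        ,  1.        ]])}
{'clock': 0.1, 'joints': array([-1.33087886e+00,  2.64676101e-01,  1.60522697e+00, -4.08960961e-05,
        1.27368542e+00, -3.69213059e-02]), 'dq': array([ 0.00108811, -0.00156152, -0.00145602, -0.00059641, -0.00040635,
        0.00014816]), 'tau': array([ 2.81593120e-04, -5.03619576e+01, -3.58071399e+01,  7.30506820e-02,
        2.32265698e-02, -4.76912521e-05]), 'tool_pos': array([ 0.18429575, -0.6486399 ,  0.21121936]), 'ee_rot': array([-6.15356556e-04,  7.97911787e-01, -6.02773410e-01, -7.85852414e-04]), 'contact_force': array([ 0.24027625, -0.06480011, -0.23008434]), 'ft_torque': array([ 0.0142377 , -0.0132391 , -0.01673341]), 'finger_gap': 0.08844922642500175}
```

View pics/top0.png

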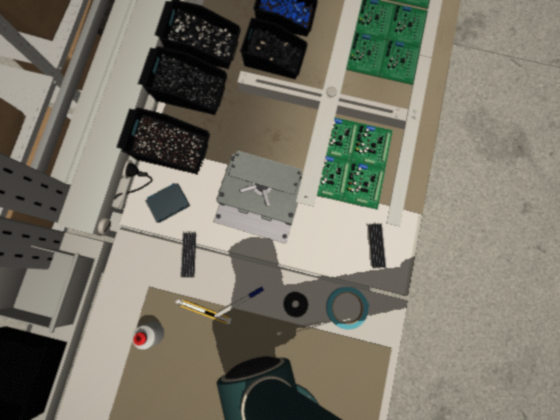

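View pics/scene0.png

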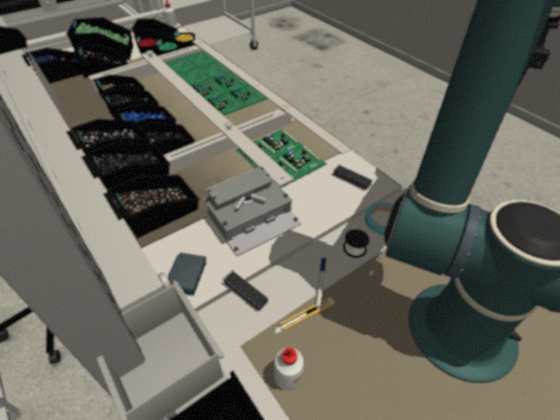

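The top view shows the press at about (258,195), bars at (188,254) and (376,245), and the case at (167,203). Next I'll measure them.

```bash
python3 - <<'E'
from h import *
im=cv2.imread('pics/top0.png');d=np.load('pics/top0.npy')
c=im[140:285,150:410]; cv2.imwrite('pics/z0.png',cv2.resize(c,None,fx=3,fy=3,interpolation=cv2.INTER_CUBIC))
P=cloud('top',d)
Z=P[...,2]
print('table',np.median(Z[215:235,330:360]),np.median(Z[240:250,150:175]))
# bars
g=im.max(2)
for (u0,u1,v0,v1) in [(170,205,225,285),(360,395,215,275)]:
    m=(g[v0:v1,u0:u1]<75)
    v,u=np.nonzero(m); q=np.c_[u+u0,v+v0].astype(np.float32)
    pp=P[v+v0,u+u0]; pz=pp[:,2]
    rect=cv2.minAreaRect(pp[:,:2].astype(np.float32)); print(len(q),rect,np.percentile(pz,[5,25,50,75,95]))
# press heights
for lo,hi in [(0.003,0.012),(0.035,0.046),(0.047,0.058),(0.07,0.084)]:
    m=np.zeros(Z.shape,bool); m[140:250,205:310]=True; m&=(Z>lo)&(Z<hi)
    v,u=np.nonzero(m); pp=P[v,u]; print(lo,len(pp),cv2.minAreaRect(pp[:,:2].astype(np.float32)),pp[:,2].mean(), pp.mean(0))
E
```

```text
table -0.00031796981729986795 -0.00014861578957137134
509 ((0.3965308964252472, 0.11633265763521194), (0.23431053757667542, 0.10665452480316162), 85.52473449707031) [0.00567406 0.00958309 0.01603004 0.01960685 0.02201588]
542 ((0.40331709384918213, -0.12963509559631348), (0.10696981847286224, 0.28064340353012085), 6.5285115242004395) [0.00589117 0.00970152 0.01620071 0.01972898 0.02252061]
0.003 2510 ((0.558648943901062, 0.04611290246248245), (0.2736024856567383, 0.28827133774757385), 88.79118347167969) 0.00550180837202451 [0.55954975 0.05039955 0.00550181]
0.035 7 ((0.501000165939331, 0.05649706721305847), (0.1680452972650528, 0.0009418260306119919), 71.77105712890625) 0.043698845506504255 [0.49409147 0.03570577 0.04369885]
0.047 2129 ((0.5603187680244446, 0.033622413873672485), (0.19130268692970276, 0.12991006672382355), 72.49319458007812) 0.05313026217563102 [0.53445703 0.04222113 0.05313026]
0.07 1916 ((0.5734721422195435, 0.029505930840969086), (0.16405947506427765, 0.10786663740873337), 71.84375762939453) 0.07772614903521513 [0.59015389 0.02377981 0.07772615]
```

View pics/z0.png

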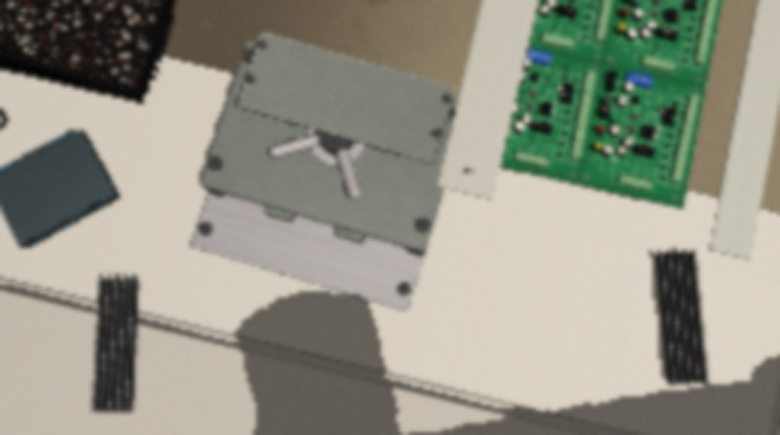

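```bash
cat >> h.py <<'E'
def bars(im,d,boxes):
    P=cloud('top',d); g=im.max(2).astype(int); out=[]
    for (u0,u1,v0,v1) in boxes:
        m=np.zeros(g.shape,bool); m[v0:v1,u0:u1]=True
        m&=(g<95)&(P[...,2]>0.004)&(P[...,2]<0.03)
        n,l,s,c=cv2.connectedComponentsWithStats(m.astype(np.uint8))
        k=1+np.argmax(s[1:,4]); v,u=np.nonzero(l==k)
        # project pixels at plane z=0.02
        M=camera_model('top');K=np.array(M['K']);T=np.linalg.inv(np.array(M['world_to_cam']))
        r=np.stack([(u-K[0,2])/K[0,0],-(v-K[1,2])/K[1,1],-np.ones(len(u))],-1)@T[:3,:3].T
        o=T[:3,3]; t=(0.018-o[2])/r[:,2]; q=(o+r*t[:,None])[:,:2]
        c=q.mean(0); w,V=np.linalg.eigh(np.cov((q-c).T)); a=V[:,1]; a=a*np.sign(a[0])
        L=(q-c)@a; W=(q-c)@np.array([-a[1],a[0]])
        c2=c+a*(L.max()+L.min())/2+np.array([-a[1],a[0]])*(W.max()+W.min())/2
        out.append((len(u),c2.round(4),round(np.degrees(np.arctan2(a[1],a[0])),2),np.ptp(L).round(4),np.ptp(W).round(4)))
    return out
E
python3 - <<'E'
from h import *
im=cv2.imread('pics/top0.png');d=np.load('pics/top0.npy')
for b in bars(im,d,[(172,206,225,285),(360,395,215,275)]): print(b)
P=cloud('top',d);Z=P[...,2]
box=np.zeros(Z.shape,bool); box[140:250,205:310]=True
m=box&(Z>0.0755)&(Z<0.083)
n,l,s,c=cv2.connectedComponentsWithStats(m.astype(np.uint8));k=1+np.argmax(s[1:,4])
pp=P[l==k][:,:2].astype(np.float32); r=cv2.minAreaRect(pp); print('guard',len(pp),r)
m=box&(Z>0.049)&(Z<0.057)
n,l,s,c=cv2.connectedComponentsWithStats(m.astype(np.uint8));k=1+np.argmax(s[1:,4])
pb=P[l==k][:,:2].astype(np.float32); r2=cv2.minAreaRect(pb); print('beam',len(pb),r2, P[l==k][:,2].mean())
for yaw in np.radians([-16.5,-17,-17.5,-18,-18.5]):
    ex=np.array([np.cos(yaw),np.sin(yaw)]);ey=np.array([-ex[1],ex[0]])
    for nm,p in(('g',pp),('b',pb)):
        x=p@ex;y=p@ey
        f=lambda a:(np.percentile(a,.3).round(4),np.percentile(a,99.7).round(4))
        print(np.degrees(yaw).round(1),nm,f(x),f(y))
m=box&(Z>0.058)&(Z<0.0745)
v,u=np.nonzero(m)
yaw=np.radians(-17.8);ex=np.array([np.cos(yaw),np.sin(yaw)]);ey=np.array([-ex[1],ex[0]])
# nut axis from guard: front edge x=-4
gx=pp@ex;gy=pp@ey
ax=np.percentile(gx,.3)+.004; bx=pb@ex; ax2=np.percentile(bx,.3)+.07
ay=(np.percentile(gy,.3)+np.percentile(gy,99.7))/2; by=pb@ey; ay2=(np.percentile(by,.3)+np.percentile(by,99.7))/2
print('axis press-rot',ax,ax2,ay,ay2, ax*ex+ay*ey, ax2*ex+ay2*ey)
q=P[v,u]; 
print(np.c_[(q[:,:2]@ex-ax2)*1000,(q[:,:2]@ey-ay2)*1000,q[:,2]*1000].round(0)[::6].tolist())
E
```

```text
(549, array([0.404 , 0.2158]), np.float64(-1.5), np.float64(0.1055), np.float64(0.0313))
(552, array([ 0.4166, -0.2494]), np.float64(1.37), np.float64(0.1066), np.float64(0.0329))
guard 1710 ((0.5932771563529968, 0.0230012908577919), (0.16416944563388824, 0.06619817018508911), 71.71968078613281)
beam 2069 ((0.5595887303352356, 0.03383617103099823), (0.19161824882030487, 0.1277349889278412), 72.02701568603516) 0.053092384510626985
-16.5 g (np.float64(0.5283), np.float64(0.5958)) (np.float64(0.1092), np.float64(0.2716))
-16.5 b (np.float64(0.4623), np.float64(0.5879)) (np.float64(0.0972), np.float64(0.2869))
-17.0 g (np.float64(0.527), np.float64(0.5937)) (np.float64(0.114), np.float64(0.2765))
-17.0 b (np.float64(0.4611), np.float64(0.5855)) (np.float64(0.1014), np.float64(0.2914))
-17.5 g (np.float64(0.5257), np.float64(0.5917)) (np.float64(0.1189), np.float64(0.2816))
-17.5 b (np.float64(0.4598), np.float64(0.583)) (np.float64(0.1056), np.float64(0.2959))
-18.0 g (np.float64(0.5241), np.float64(0.5898)) (np.float64(0.1238), np.float64(0.2866))
-18.0 b (np.float64(0.4582), np.float64
[... 2228 characters left out ...]
[-25.0, -14.0, 72.0], [1.0, -97.0, 65.0], [6.0, -111.0, 63.0], [-27.0, -15.0, 72.0], [-2.0, -95.0, 65.0], [2.0, -109.0, 66.0], [-29.0, -16.0, 70.0], [-5.0, -96.0, 68.0], [-1.0, -110.0, 67.0], [-31.0, -19.0, 71.0], [-6.0, -99.0, 66.0], [-3.0, -113.0, 69.0], [-33.0, -22.0, 73.0], [-9.0, -97.0, 65.0], [-5.0, -111.0, 64.0], [-35.0, -22.0, 71.0], [-12.0, -98.0, 66.0], [-7.0, -112.0, 66.0], [-37.0, -23.0, 70.0], [-14.0, -99.0, 64.0], [-10.0, -113.0, 66.0], [-40.0, -24.0, 72.0], [-16.0, -97.0, 63.0], [-13.0, -111.0, 66.0], [-42.0, -24.0, 69.0], [-16.0, -107.0, 64.0], [-12.0, -121.0, 65.0], [-17.0, -112.0, 64.0], [-46.0, -26.0, 65.0], [-50.0, -34.0, 58.0], [-51.0, -84.0, 62.0], [-65.0, -84.0, 59.0]]
```

```bash
cat >> h.py <<'E'
from scipy.spatial.transform import Rotation as Ro
AX=np.array([0.5657,0.0320]); YAW=np.radians(-18.0)
RP=np.array([[np.cos(YAW),-np.sin(YAW)],[np.sin(YAW),np.cos(YAW)]])
def p2w(p): return AX+RP@np.asarray(p)
def w2p(w): return RP.T@(np.asarray(w)-AX)
def tool():
    s=sensors.state(); q=s['ee_rot']; R=Ro.from_quat([q[1],q[2],q[3],q[0]]).as_matrix()
    return s,np.array(s['tool_pos']),R
def wrap(a): return (a+np.pi)%(2*np.pi)-np.pi
def st():
    s,p,R=tool(); print('t',round(s['clock'],1),'tcp',p.round(4),'press mm',(w2p(p[:2])*1000).round(1),'yaw',np.degrees(np.arctan2(R[1,0],R[0,0])).round(1),'tilt',np.degrees(np.arccos(-R[2,2])).round(2),'F',np.round(s['contact_force'],1),'gap',round(s['finger_gap'],4),'j',np.round(s['joints'],2)); return s,p,R
def plan(wps,gap=0.0,maxstep=0.045,frame='press'):
    """wps: (x,y,z,yawdeg[,maxstep]) in press frame mm or world m. yaw world deg. prints rows"""
    s,p,R=st(); yaw=np.arctan2(R[1,0],R[0,0]); 
    for w in wps:
        ms=w[4] if len(w)>4 else maxstep
        xy=p2w(np.array(w[:2])/1000) if frame=='press' else np.array(w[:2])
        z=w[2]/1000 if frame=='press' else w[2]
        T=np.array([*xy,z]); dy=wrap(np.radians(w[3])-yaw)
        n=max(1,int(np.ceil(max(np.abs(T-p).max()/ms, np.linalg.norm(T-p)/0.049, abs(dy)/0.145))))
        print('->',w,T.round(4))
        for i in range(n):
            y0=yaw+dy*i/n
            xt=np.array([np.cos(y0),np.sin(y0),0]);yt=np.array([np.sin(y0),-np.cos(y0),0]);zt=np.array([0,0,-1.])
            D=(T-p)/n
            print([gap,round(D@xt,4),round(D@yt,4),round(D@zt,4),round(-dy/n,3)])
        p=T;yaw=yaw+dy
E
python3 - <<'E'
from h import *
plan([(0.30,-0.50,0.2,-50),(0.45,-0.1,0.2,-18)],frame='world')
plan([(-46,8,100,-18)])
E
```

```text
t 0.1 tcp [ 0.1843 -0.6486  0.2112] press mm [-152.4 -765.2] yaw -74.1 tilt 0.11 F [ 0.2 -0.1 -0.2] gap 0.0884 j [-1.33  0.26  1.61 -0.    1.27 -0.04]
-> (0.3, -0.5, 0.2, -50) [ 0.3 -0.5  0.2]
[0.0, np.float64(-0.0278), np.float64(-0.038), np.float64(0.0028), np.float64(-0.105)]
[0.0, np.float64(-0.0237), np.float64(-0.0407), np.float64(0.0028), np.float64(-0.105)]
[0.0, np.float64(-0.0193), np.float64(-0.043), np.float64(0.0028), np.float64(-0.105)]
[0.0, np.float64(-0.0147), np.float64(-0.0448), np.float64(0.0028), np.float64(-0.105)]
-> (0.45, -0.1, 0.2, -18) [ 0.45 -0.1   0.2 ]
[0.0, np.float64(-0.0233), np.float64(-0.0413), np.float64(0.0), np.float64(-0.062)]
[0.0, np.float64(-0.0207), np.float64(-0.0427), np.float64(0.0), np.float64(-0.062)]
[0.0, np.float64(-0.018), np.float64(-0.0439), np.float64(0.0), np.float64(-0.062)]
[0.0, np.float64(-0.0153), np.float64(-0.0449), np.float64(0.0), np.float64(-0.062)]
[0.0, np.float64(-0.0125), np.float64(-0.0458), np.float64(0.0), np.float64(-0.062)]
[0.0, np.float64(-0.0096), np.float64(-0.0465), np.float64(0.0), np.float64(-0.062)]
[0
[... 1238 characters left out ...]
[0.0, np.float64(-0.0146), np.float64(-0.0435), np.float64(0.0065), np.float64(-0.058)]
[0.0, np.float64(-0.0121), np.float64(-0.0443), np.float64(0.0065), np.float64(-0.058)]
[0.0, np.float64(-0.0095), np.float64(-0.0449), np.float64(0.0065), np.float64(-0.058)]
[0.0, np.float64(-0.0069), np.float64(-0.0454), np.float64(0.0065), np.float64(-0.058)]
[0.0, np.float64(-0.0043), np.float64(-0.0457), np.float64(0.0065), np.float64(-0.058)]
[0.0, np.float64(-0.0017), np.float64(-0.0459), np.float64(0.0065), np.float64(-0.058)]
[0.0, np.float64(0.001), np.float64(-0.0459), np.float64(0.0065), np.float64(-0.058)]
[0.0, np.float64(0.0036), np.float64(-0.0458), np.float64(0.0065), np.float64(-0.058)]
```

Call:
arm_command:
  increments:
    - [0, -0.028, -0.038, 0.003, -0.105]
    - [0, -0.024, -0.041, 0.003, -0.105]
    - [0, -0.019, -0.043, 0.003, -0.105]
    - [0, -0.015, -0.045, 0.003, -0.105]
    - [0, -0.023, -0.041, 0, -0.062]

```text
clock: 0.6
tool_pos: [0.3162, -0.4529, 0.195]
ee_rot: [-0.001, 0.921, -0.391, -0.002]
contact_force: [0.3, -0.9, 1.4]
finger_gap: 0.0499
```

```bash
python3 - <<'E'
from h import *
plan([(0.45,-0.1,0.2,-18)],frame='world')
E
```

```text
t 0.6 tcp [ 0.3162 -0.4529  0.195 ] press mm [ -87.5 -538.3] yaw -46.0 tilt 0.26 F [ 0.3 -0.9  1.4] gap 0.0499 j [-1.01  0.05  1.88 -0.    1.21 -0.2 ]
-> (0.45, -0.1, 0.2, -18) [ 0.45 -0.1   0.2 ]
[0.0, np.float64(-0.0201), np.float64(-0.0427), np.float64(-0.0006), np.float64(-0.061)]
[0.0, np.float64(-0.0175), np.float64(-0.0438), np.float64(-0.0006), np.float64(-0.061)]
[0.0, np.float64(-0.0148), np.float64(-0.0448), np.float64(-0.0006), np.float64(-0.061)]
[0.0, np.float64(-0.012), np.float64(-0.0456), np.float64(-0.0006), np.float64(-0.061)]
[0.0, np.float64(-0.0092), np.float64(-0.0463), np.float64(-0.0006), np.float64(-0.061)]
[0.0, np.float64(-0.0063), np.float64(-0.0468), np.float64(-0.0006), np.float64(-0.061)]
[0.0, np.float64(-0.0035), np.float64(-0.0471), np.float64(-0.0006), np.float64(-0.061)]
[0.0, np.float64(-0.0006), np.float64(-0.0472), np.float64(-0.0006), np.float64(-0.061)]
```

Motion tracks well.

Call:
arm_command:
  increments:
    - [0, -0.02, -0.043, 0, -0.06]
    - [0, -0.0175, -0.044, 0, -0.06]
    - [0, -0.015, -0.045, 0, -0.06]
    - [0, -0.012, -0.0455, 0, -0.06]
    - [0, -0.009, -0.046, 0, -0.06]

```text
clock: 1.1
tool_pos: [0.4002, -0.2214, 0.1933]
ee_rot: [-0.003, 0.97, -0.243, -0.003]
contact_force: [2.0, 0.3, 0.1]
finger_gap: 0.0101
```

Call:
arm_command:
  increments:
    - [0, -0.006, -0.047, 0, -0.06]
    - [0, -0.0035, -0.047, 0, -0.06]
    - [0, -0.0005, -0.047, 0, -0.06]
    - [0, 0, 0, 0, 0]

```text
clock: 1.5
tool_pos: [0.4507, -0.078, 0.1933]
ee_rot: [-0.004, 0.989, -0.148, -0.002]
contact_force: [-0.1, -0.4, 0.3]
finger_gap: 0.0008
```

```bash
python3 - <<'E'
from h import *
plan([(-46,10,100,-18),(-46,10,60,-18,.02),(-44,2,58,-18,.008),(-40,-19,58,-18,.007)])
E
```

```text
t 1.5 tcp [ 0.4507 -0.078   0.1933] press mm [ -75.4 -140.2] yaw -17.0 tilt 0.55 F [-0.1 -0.4  0.3] gap 0.0008 j [-0.23 -0.14  2.07  0.01  1.22  0.06]
-> (-46, 10, 100, -18) [0.525  0.0557 0.1   ]
[0.0, np.float64(0.008), np.float64(-0.0374), np.float64(0.0233), np.float64(0.004)]
[0.0, np.float64(0.0078), np.float64(-0.0375), np.float64(0.0233), np.float64(0.004)]
[0.0, np.float64(0.0077), np.float64(-0.0375), np.float64(0.0233), np.float64(0.004)]
[0.0, np.float64(0.0075), np.float64(-0.0375), np.float64(0.0233), np.float64(0.004)]
-> (-46, 10, 60, -18, 0.02) [0.525  0.0557 0.06  ]
[0.0, np.float64(0.0), np.float64(0.0), np.float64(0.0133), np.float64(-0.0)]
[0.0, np.float64(0.0), np.float64(0.0), np.float64(0.0133), np.float64(-0.0)]
[0.0, np.float64(0.0), np.float64(0.0), np.float64(0.0133), np.float64(-0.0)]
-> (-44, 2, 58, -18, 0.008) [0.5245 0.0475 0.058 ]
[0.0, np.float64(0.001), np.float64(0.004), np.float64(0.001), np.float64(-0.0)]
[0.0, np.float64(0.001), np.float64(0.004), np.float64(0.001), np.float64(-0.0)]
-> (-40, -19, 58, -18, 0.007) [0.5218 0.0263 0.058 ]
[0.0, np.float64(0.001), np.float64(0.0053), np.float64(0.0), np.float64(-0.0)]
[0.0, np.float64(0.001), np.float64(0.0053), np.float64(0.0), np.float64(-0.0)]
[0.0, np.float64(0.001), np.float64(0.0053), np.float64(0.0), np.float64(-0.0)]
[0.0, np.float64(0.001), np.float64(0.0053), np.float64(0.0), np.float64(-0.0)]
```

Call:
arm_command:
  increments:
    - [0, 0.008, -0.0375, 0.023, 0.004]
    - [0, 0.008, -0.0375, 0.023, 0.004]
    - [0, 0.008, -0.0375, 0.023, 0.004]
    - [0, 0.0075, -0.0375, 0.023, 0.004]
    - [0, 0, 0, 0, 0]

```text
clock: 2.0
tool_pos: [0.5283, 0.0577, 0.0997]
ee_rot: [-0.002, 0.988, -0.157, -0.001]
contact_force: [-1.1, -0.4, 0.1]
finger_gap: 0.0008
```

```bash
python3 - <<'E'
from h import *
plan([(-46,10,58,-18,.015),(-44,2,58,-18,.008),(-40,-19,58,-18,.007)])
im,d=shot('top','top1'); cv2.imwrite('pics/z1.png',cv2.resize(im[140:285,150:410],None,fx=3,fy=3,interpolation=cv2.INTER_CUBIC))
im,d=shot('scene','sc1'); cv2.imwrite('pics/zs1.png',cv2.resize(im[150:270,160:340],None,fx=4,fy=4,interpolation=cv2.INTER_CUBIC))
E
```

```text
t 2.0 tcp [0.5283 0.0577 0.0997] press mm [-43.6  12.9] yaw -18.1 tilt 0.24 F [-1.1 -0.4  0.1] gap 0.0008 j [0.06 0.09 2.02 0.   1.02 0.37]
-> (-46, 10, 58, -18, 0.015) [0.525  0.0557 0.058 ]
[0.0, np.float64(-0.0008), np.float64(0.001), np.float64(0.0139), np.float64(-0.001)]
[0.0, np.float64(-0.0008), np.float64(0.001), np.float64(0.0139), np.float64(-0.001)]
[0.0, np.float64(-0.0008), np.float64(0.001), np.float64(0.0139), np.float64(-0.001)]
-> (-44, 2, 58, -18, 0.008) [0.5245 0.0475 0.058 ]
[0.0, np.float64(0.001), np.float64(0.004), np.float64(0.0), np.float64(-0.0)]
[0.0, np.float64(0.001), np.float64(0.004), np.float64(0.0), np.float64(-0.0)]
-> (-40, -19, 58, -18, 0.007) [0.5218 0.0263 0.058 ]
[0.0, np.float64(0.001), np.float64(0.0053), np.float64(0.0), np.float64(-0.0)]
[0.0, np.float64(0.001), np.float64(0.0053), np.float64(0.0), np.float64(-0.0)]
[0.0, np.float64(0.001), np.float64(0.0053), np.float64(0.0), np.float64(-0.0)]
[0.0, np.float64(0.001), np.float64(0.0053), np.float64(0.0), np.float64(-0.0)]
```

View pics/zs1.png

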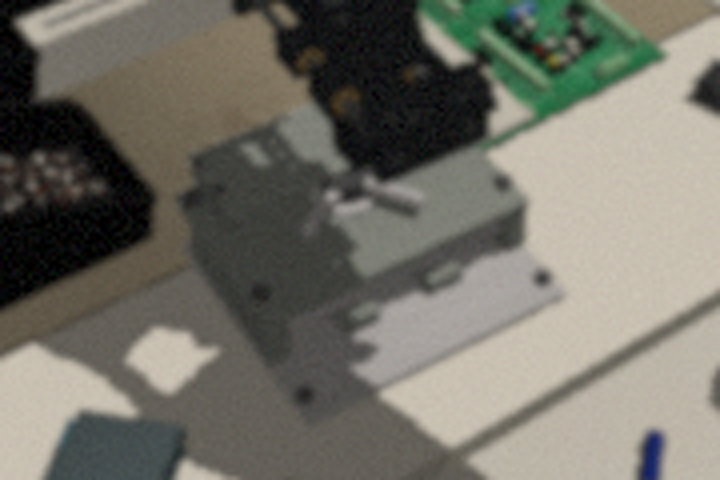

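View pics/top1.png

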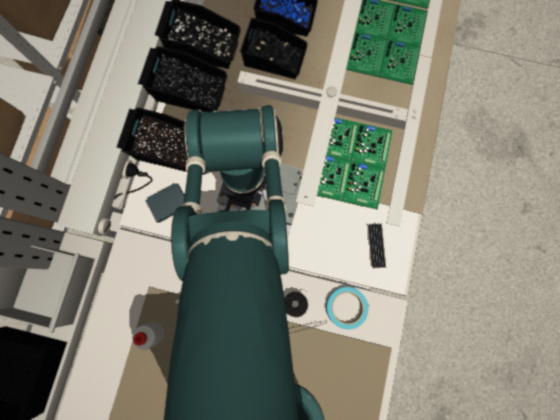

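Call:
arm_command:
  increments:
    - [0, -0.001, 0.001, 0.014, 0]
    - [0, -0.001, 0.001, 0.014, 0]
    - [0, -0.001, 0.001, 0.0135, 0]
    - [0, 0.001, 0.004, 0, 0]
    - [0, 0.001, 0.004, 0, 0]

```text
clock: 2.6
tool_pos: [0.5233, 0.0395, 0.0593]
ee_rot: [-0.001, 0.987, -0.161, 0.002]
contact_force: [-0.3, 0.5, -0.9]
finger_gap: 0.0008
```

Call:
arm_command:
  increments:
    - [0, 0.001, 0.005, 0, 0]
    - [0, 0.001, 0.005, 0, 0]
    - [0, 0.001, 0.005, 0, 0]
    - [0, 0.001, 0.005, 0, 0]

```text
clock: 3.0
tool_pos: [0.5214, 0.0168, 0.0607]
ee_rot: [-0.001, 0.987, -0.161, 0.003]
contact_force: [0.2, 0.2, 0.1]
finger_gap: 0.0001
```

```bash
python3 - <<'E'
from h import *
plan([(-39,-22,58,-18,.007)])
im,d=shot('scene','sc2'); cv2.imwrite('pics/zs2.png',cv2.resize(im[150:270,160:340],None,fx=4,fy=4,interpolation=cv2.INTER_CUBIC))
E
```

```text
t 3.0 tcp [0.5214 0.0168 0.0607] press mm [-37.4 -28.1] yaw -18.5 tilt 0.42 F [0.2 0.2 0.1] gap 0.0001 j [-0.02  0.12  2.08  0.    0.94  0.31]
-> (-39, -22, 58, -18, 0.007) [0.5218 0.0231 0.058 ]
[0.0, np.float64(-0.0017), np.float64(-0.0061), np.float64(0.0027), np.float64(-0.009)]
```

View pics/zs2.png

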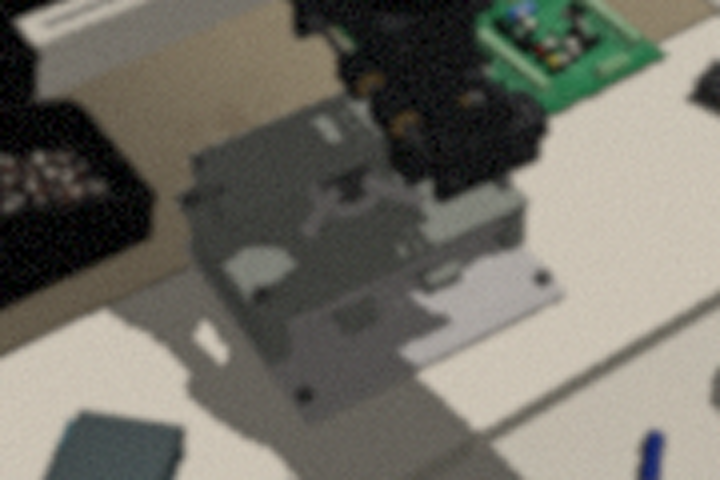

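```bash
cat >> h.py <<'E'
def proj(name,w):
    m=camera_model(name);K=np.array(m['K']);c=np.array(m['world_to_cam'])@np.r_[w,1]
    return np.array([K[0,2]+K[0,0]*c[0]/-c[2],K[1,2]-K[1,1]*c[1]/-c[2]])
E
python3 - <<'E'
from h import *
s,p,R=st()
z=lambda q:((proj('scene',q)-[160,150])*4).round(0)
print('tcp',z(p)); 
for a in (-60,-45,-30,30,45,60): 
    for r in(16,56): print(a,r,z([*p2w([-r*np.cos(np.radians(a))/1000,r*np.sin(np.radians(a))/1000]),.066]))
print('hub',z([*AX,.072]))
im=cv2.imread('pics/sc2.png'); cv2.imwrite('pics/zz2.png',cv2.resize(im[165:225,220:310],None,fx=8,fy=8,interpolation=cv2.INTER_CUBIC))
E
```

```text
t 3.0 tcp [0.5214 0.0162 0.0607] press mm [-37.2 -28.7] yaw -18.5 tilt 0.41 F [-0.2 -0.9 -0. ] gap 0.0007 j [-0.02  0.12  2.08  0.    0.94  0.31]
tcp [412. 202.]
-60 16 [368. 178.]
-60 56 [431. 176.]
-45 16 [367. 182.]
-45 56 [429. 192.]
-30 16 [365. 187.]
-30 56 [420. 208.]
30 16 [343. 197.]
30 56 [343. 243.]
45 16 [336. 196.]
45 56 [319. 242.]
60 16 [330. 195.]
60 56 [297. 236.]
hub [342. 172.]
```

View pics/zz2.png

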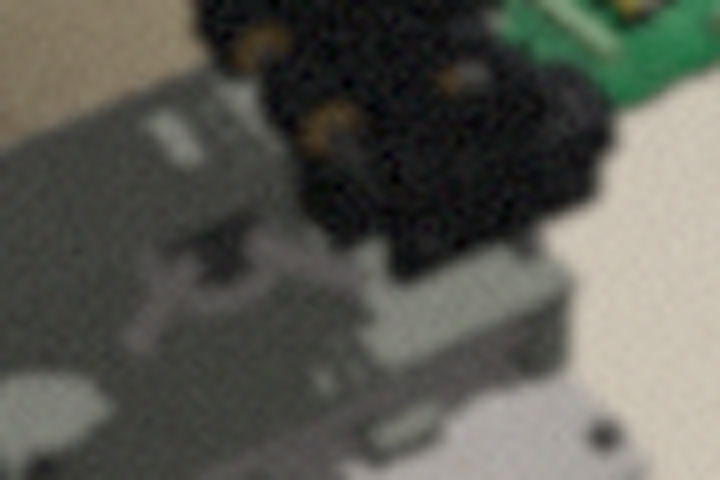

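```bash
python3 - <<'E'
from h import *
d=np.load('pics/sc2.npy');im=cv2.imread('pics/sc2.png');P=cloud('scene',d)
s,p,R=st()
for v in range(172,206,3):
    row=[]
    for u in range(256,290,4):
        q=P[v,u]; a=w2p(q[:2])*1000; row.append((int(a[0]),int(a[1]),int(q[2]*1000),int(im[v,u].max())))
    print(v,row)
E
```

```text
t 3.0 tcp [0.5214 0.0162 0.0607] press mm [-37.2 -28.7] yaw -18.5 tilt 0.41 F [-0.2 -0.9 -0. ] gap 0.0007 j [-0.02  0.12  2.08  0.    0.94  0.31]
172 [(-46, -7, 173, 24), (-65, -6, 188, 21), (-79, -9, 197, 24), (-80, -18, 193, 17), (-85, -26, 193, 21), (-85, -36, 188, 24), (-86, -46, 184, 36), (-98, -48, 192, 40), (-102, -56, 191, 83)]
175 [(-56, -1, 174, 25), (-61, -8, 175, 29), (-82, -7, 191, 24), (-89, -12, 194, 27), (-68, -36, 167, 24), (-69, -47, 162, 62), (-104, -34, 194, 45), (-109, -41, 195, 28), (-113, -49, 194, 43)]
178 [(-64, 3, 174, 30), (-68, -4, 172, 46), (-69, -14, 169, 40), (-98, -7, 195, 23), (-103, -14, 194, 28), (-106, -22, 193, 24), (-111, -29, 193, 25), (-114, -38, 192, 13), (-122, -43, 195, 27)]
181 [(-63, 3, 164, 21), (-70, -2, 166, 62), (-78, -8, 169, 37), (-106, -2, 194, 15), (-110, -9, 194, 24), (-115, -16, 194, 23), (-119, -24, 194, 21), (-124, -31, 193, 20), (-127, -40, 192, 38)]
184 [(10, -37, 76, 41), (-36, -22, 120, 34), (-85, -4, 167, 44), (-112, 1, 193, 14), (-118, -4, 194, 23), (-121, -12, 192, 23), (-128, -18, 194, 27), (-131, -27, 192, 23), (-132, 
[... 650 characters left out ...]
, 84), (-117, 5, 162, 64), (-123, -1, 164, 26), (-122, -12, 157, 29), (-122, -22, 151, 81), (-48, -84, 56, 78), (-51, -95, 52, 145)]
199 [(-16, -20, 53, 73), (-34, -21, 68, 86), (-40, -29, 68, 97), (-34, -44, 55, 80), (-122, -1, 153, 55), (-43, -63, 52, 116), (-49, -72, 52, 132), (-56, -79, 54, 131), (-61, -88, 54, 129)]
202 [(-27, -13, 55, 59), (-31, -23, 53, 67), (-36, -31, 53, 74), (-43, -39, 55, 128), (-48, -48, 53, 129), (-52, -58, 51, 129), (-59, -65, 54, 132), (-63, -74, 52, 123), (-68, -83, 51, 91)]
205 [(-34, -9, 53, 63), (-41, -16, 54, 65), (-44, -26, 51, 75), (-50, -35, 52, 127), (-56, -42, 53, 131), (-61, -52, 52, 126), (-65, -61, 50, 111), (-66, -73, 44, 77), (-65, -86, 36, 70)]
```

```bash
python3 - <<'E'
from h import *
d=np.load('pics/sc2.npy');im=cv2.imread('pics/sc2.png');P=cloud('scene',d)
for v in range(189,206):
    print(v,' '.join('%4d,%4d,%3d|%3d'%(*(w2p(P[v,u,:2])*1000).astype(int),int(P[v,u,2]*1000),im[v,u].max()) for u in range(257,272,2)))
E
```

```text
189  -25, -19, 96| 29  -32, -20,101| 19  -42, -20,109| 19  -54, -19,119| 17  -51, -26,114| 18 -101,  -2,166| 30 -121,   4,186| 24 -127,   3,190| 18
190  -25, -19, 92| 38  -32, -21, 97| 17  -41, -21,105| 17  -51, -21,112| 25  -54, -25,113| 34  -54, -30,110| 25 -120,   4,182| 23 -127,   3,187| 24
191    6, -37, 54| 44  -31, -21, 93| 25  -41, -21,101| 17  -53, -19,112| 23 -632, 318,764| 18  -50, -32,103| 15 -121,   4,180| 13 -129,   4,187| 21
192    6, -36, 50| 51  -31, -21, 90| 28  -42, -20, 98| 28  -52, -20,107| 17  -52, -26,104| 17  -50, -32, 99| 27 -123,   6,180| 17 -129,   4,184| 14
193    0, -33, 53| 65   -1, -38, 52| 62  -41, -21, 94| 19  -53, -19,105| 22  -51, -26,100| 15  -50, -32, 96| 25 -121,   4,175| 18 -130,   5,183| 21
194   -1, -32, 52| 68   -5, -35, 53| 80  -41, -21, 91| 42  -53, -19,102| 25  -52, -25, 98| 38  -49, -33, 92| 50 -120,   4,171| 17 -128,   4,177| 26
195  -21, -20, 71| 78   -8, -33, 54| 83  -41, -20, 88| 47  -52, -20, 97| 33  -52, -25, 94| 70  -21, -50, 55| 79 -121,   4,168| 27 -129,   4,175| 17
196  -24, -18, 71| 85  -25, -24, 69| 87  -14, -36, 53| 65  -52, 
[... 715 characters left out ...]
  -29, -27, 53| 72  -32, -31, 53| 74  -34, -36, 52|103  -37, -40, 53|124  -40, -44, 53|116  -43, -48, 52|112
202  -26, -17, 52| 66  -28, -21, 52| 60  -32, -25, 52| 64  -35, -29, 53| 70  -37, -34, 52| 95  -39, -38, 51|125  -45, -41, 55|123  -45, -47, 52|127
203  -30, -14, 54| 64  -32, -19, 52| 64  -36, -22, 54| 62  -37, -28, 52| 61  -41, -31, 53| 84  -42, -36, 51|122  -47, -39, 54|129  -49, -44, 53|132
204  -33, -12, 53| 64  -38, -16, 55| 69  -40, -20, 55| 66  -41, -25, 53| 64  -46, -28, 55| 75  -47, -33, 54|117  -48, -39, 52|131  -53, -42, 54|130
205  -36, -10, 54| 63  -38, -15, 52| 63  -43, -18, 56| 60  -45, -23, 54| 64  -45, -28, 51| 81  -48, -33, 51|119  -52, -36, 53|129  -57, -39, 55|130
```

```bash
python3 - <<'E'
from h import *
d=np.load('pics/sc1.npy');P=cloud('scene',d)
q=P.reshape(-1,3); a=(q[:,:2]-AX)@RP*1000; z=q[:,2]*1000
for n,c in(('sc1',(-43,12)),('sc2',(-37,-29))):
    d=np.load(f'pics/{n}.npy');P=cloud('scene',d);q=P.reshape(-1,3); a=(q[:,:2]-AX)@RP*1000; z=q[:,2]*1000
    m=(abs(a[:,0]-c[0])<22)&(abs(a[:,1]-c[1])<14)&(z>56)
    print(n,np.histogram(z[m],bins=np.arange(55,200,5)))
s,p,R=st(); print(s['tau'])
E
```

```text
sc1 (array([ 8,  0,  0,  0,  0,  0,  0,  0,  0,  0,  0,  0,  0,  0,  3, 12, 13,
       12, 19, 11, 14,  5,  4,  2,  0,  0,  0,  0]), array([ 55,  60,  65,  70,  75,  80,  85,  90,  95, 100, 105, 110, 115,
       120, 125, 130, 135, 140, 145, 150, 155, 160, 165, 170, 175, 180,
       185, 190, 195]))
sc2 (array([ 3,  2, 23, 18,  0,  0,  3, 13, 15, 15, 16, 13,  5,  9,  3,  4,  0,
        0,  0,  0,  0,  2,  2,  0,  0,  0,  0,  0]), array([ 55,  60,  65,  70,  75,  80,  85,  90,  95, 100, 105, 110, 115,
       120, 125, 130, 135, 140, 145, 150, 155, 160, 165, 170, 175, 180,
       185, 190, 195]))
t 3.0 tcp [0.5214 0.0162 0.0607] press mm [-37.2 -28.7] yaw -18.5 tilt 0.41 F [-0.2 -0.9 -0. ] gap 0.0007 j [-0.02  0.12  2.08  0.    0.94  0.31]
[ 7.95554984e-01 -3.65735757e+01 -3.02887380e+01  2.57700272e-01
 -6.79869368e-02 -1.79332357e-03]
```

Call:
arm_command:
  increments:
    - [0.03, 0, -0.005, -0.03, 0]
    - [0.03, 0, -0.005, -0.015, 0]
    - [0.03, 0, 0, 0, 0]
    - [0.03, 0, 0, 0, 0]
    - [0.03, 0, 0, 0, 0]

```text
clock: 3.55
tool_pos: [0.5237, 0.0248, 0.1062]
ee_rot: [-0.001, 0.987, -0.162, 0.003]
contact_force: [0.7, 1.2, -0.5]
finger_gap: 0.0304
```

```bash
python3 - <<'E'
from h import *
s,p,R=st(); im,d=shot('scene','sc3'); cv2.imwrite('pics/zz3.png',cv2.resize(im[100:220,190:340],None,fx=5,fy=5,interpolation=cv2.INTER_CUBIC))
print((proj('scene',p)-[190,100])*5)
P=cloud('scene',d);q=P.reshape(-1,3); a=(q[:,:2]-AX)@RP*1000; z=q[:,2]*1000; c=w2p(p[:2])*1000
for dx in (-24,24):
    m=(abs(a[:,0]-c[0]-dx)<14)&(abs(a[:,1]-c[1])<14)&(z>76)
    print(np.histogram(z[m],bins=np.arange(75,230,5)))
E
```

```text
t 3.5 tcp [0.5237 0.0248 0.1062] press mm [-37.7 -19.8] yaw -18.6 tilt 0.36 F [ 0.7  1.2 -0.5] gap 0.0304 j [-0.    0.07  2.04  0.    1.03  0.32]
[347.93731407 444.99934983]
(array([0, 0, 0, 0, 0, 0, 0, 0, 0, 0, 0, 2, 6, 9, 6, 8, 6, 6, 7, 6, 3, 0,
       0, 0, 0, 0, 0, 0, 1, 0]), array([ 75,  80,  85,  90,  95, 100, 105, 110, 115, 120, 125, 130, 135,
       140, 145, 150, 155, 160, 165, 170, 175, 180, 185, 190, 195, 200,
       205, 210, 215, 220, 225]))
(array([10,  1,  0,  0,  0,  0,  0,  0,  0,  0,  0,  5, 13,  7,  8,  7,  3,
        2,  1,  3,  5,  5,  3,  4,  4,  3,  4,  1,  2,  0]), array([ 75,  80,  85,  90,  95, 100, 105, 110, 115, 120, 125, 130, 135,
       140, 145, 150, 155, 160, 165, 170, 175, 180, 185, 190, 195, 200,
       205, 210, 215, 220, 225]))
```

View pics/zz3.png

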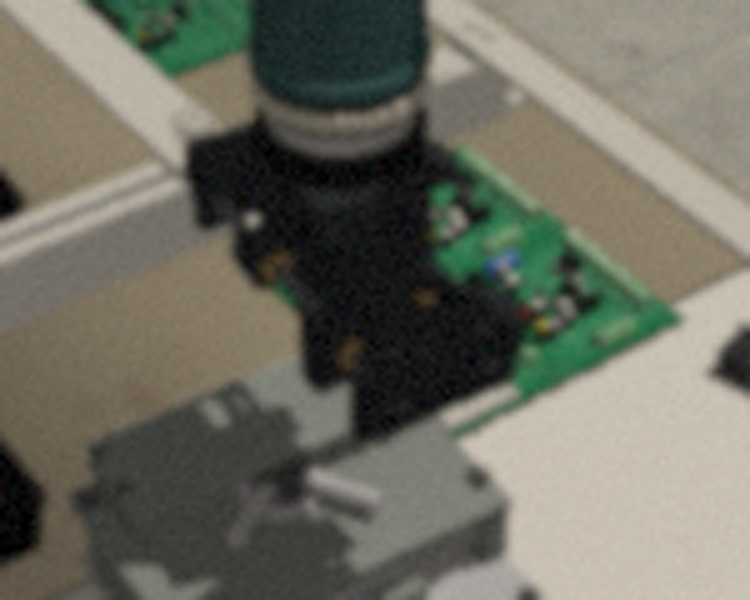

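```bash
python3 - <<'E'
from h import *
plan([(-46,11,80,-18,.05),(-46,11,56,-18,.012),(-46,11,44,-18,.006)])
E
```

```text
t 3.6 tcp [0.5234 0.0248 0.1059] press mm [-38. -20.] yaw -18.6 tilt 0.32 F [ 0.8  0.6 -0. ] gap 0.0299 j [-0.    0.07  2.04  0.    1.03  0.32]
-> (-46, 11, 80, -18, 0.05) [0.5254 0.0567 0.08  ]
[0.0, np.float64(-0.0083), np.float64(-0.0309), np.float64(0.0259), np.float64(-0.011)]
-> (-46, 11, 56, -18, 0.012) [0.5254 0.0567 0.056 ]
[0.0, np.float64(0.0), np.float64(0.0), np.float64(0.012), np.float64(-0.0)]
[0.0, np.float64(0.0), np.float64(0.0), np.float64(0.012), np.float64(-0.0)]
-> (-46, 11, 44, -18, 0.006) [0.5254 0.0567 0.044 ]
[0.0, np.float64(0.0), np.float64(0.0), np.float64(0.004), np.float64(-0.0)]
[0.0, np.float64(0.0), np.float64(0.0), np.float64(0.004), np.float64(-0.0)]
[0.0, np.float64(0.0), np.float64(0.0), np.float64(0.004), np.float64(-0.0)]
```

Call:
arm_command:
  increments:
    - [0, -0.004, -0.016, 0.01, -0.01]
    - [0, -0.004, -0.015, 0.014, 0]
    - [0, 0, 0, 0.012, 0]
    - [0, 0, 0, 0.008, 0]
    - [0, 0, 0, 0, 0]

```text
clock: 4.1
tool_pos: [0.523, 0.0572, 0.0555]
ee_rot: [0.0, 0.988, -0.157, -0.0]
contact_force: [-0.3, 0.2, -0.4]
finger_gap: 0.0003
```

Call:
arm_command:
  increments:
    - [0, 0, 0, 0.004, 0]
    - [0, 0, 0, 0.004, 0]
    - [0, 0, 0, 0.003, 0]
    - [0, 0, 0, 0, 0]

```text
clock: 4.5
tool_pos: [0.523, 0.0561, 0.0434]
ee_rot: [0.0, 0.988, -0.157, -0.0]
contact_force: [0.3, 0.6, 0.1]
finger_gap: 0.0004
```

```bash
python3 - <<'E'
from h import *
s,p,R=st(); im,d=shot('scene','sc4'); cv2.imwrite('pics/zz4.png',cv2.resize(im[100:220,190:340],None,fx=5,fy=5,interpolation=cv2.INTER_CUBIC))
E
```

```text
t 4.5 tcp [0.523  0.0561 0.0434] press mm [-48.1   9.8] yaw -18.1 tilt 0.06 F [0.3 0.6 0.1] gap 0.0004 j [ 0.06  0.15  2.07 -0.    0.91  0.38]
```

View pics/zz4.png

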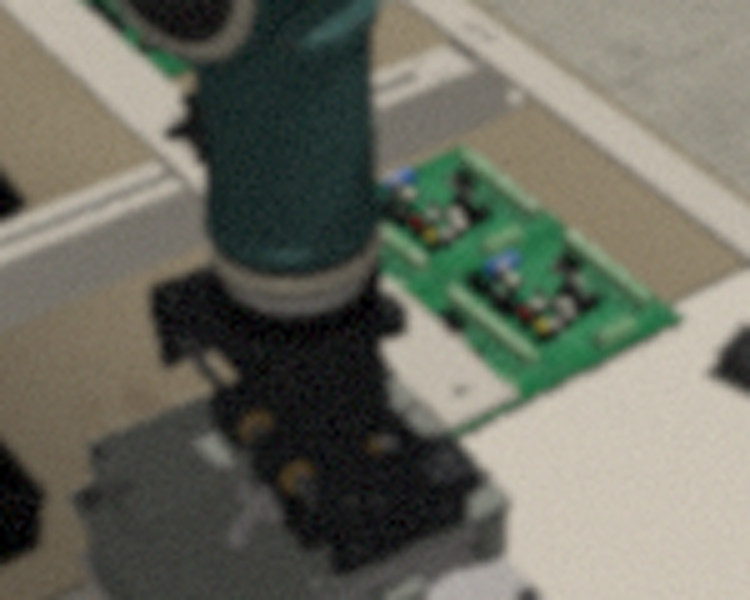

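Call:
arm_command:
  increments:
    - [0, 0.001, 0, 0.005, 0]
    - [0, 0.001, 0, 0.004, 0]
    - [0, 0, 0, 0.003, 0]
    - [0, 0, 0, 0, 0]

```text
clock: 4.95
tool_pos: [0.5263, 0.0553, 0.0317]
ee_rot: [0.0, 0.988, -0.157, 0.001]
contact_force: [0.2, -1.1, 0.2]
finger_gap: 0.0007
```

```bash
python3 - <<'E'
from h import *
s,p,R=st(); im,d=shot('scene','sc5'); P=cloud('scene',d);q=P.reshape(-1,3); a=(q[:,:2]-AX)@RP*1000; z=q[:,2]*1000; c=w2p(p[:2])*1000
m=(abs(a[:,0]-c[0])<20)&(abs(a[:,1]-c[1])<14)&(z>50)
print(np.histogram(z[m],bins=np.arange(50,200,5)))
d0=np.load('pics/sc5.npy')
E
```

```text
t 5.0 tcp [0.5263 0.0553 0.0317] press mm [-44.7  10. ] yaw -18.1 tilt 0.1 F [ 0.2 -1.1  0.2] gap 0.0007 j [ 0.06  0.17  2.08 -0.    0.89  0.37]
(array([49, 12,  8, 12,  9, 14,  7,  8,  3,  3,  0,  0,  0,  0,  0,  0,  3,
        1,  0,  0,  0,  0,  0,  0,  0,  0,  0,  0,  0]), array([ 50,  55,  60,  65,  70,  75,  80,  85,  90,  95, 100, 105, 110,
       115, 120, 125, 130, 135, 140, 145, 150, 155, 160, 165, 170, 175,
       180, 185, 190, 195]))
```

Call:
arm_command:
  increments:
    - [0, 0.001, 0.005, 0, 0]
    - [0, 0.001, 0.005, 0, 0]
    - [0, 0.001, 0.005, 0, 0]
    - [0, 0.001, 0.004, 0, 0]
    - [0, 0, 0, 0, 0]

```text
clock: 5.5
tool_pos: [0.525, 0.0356, 0.0325]
ee_rot: [-0.001, 0.988, -0.157, 0.002]
contact_force: [-0.4, 0.9, -1.3]
finger_gap: 0.0006
```

```bash
cat >> h.py <<'E'
def nutsee(out):
    """points of spokes seen in both cams (press mm), z 62..74"""
    for n in('scene','top'):
        im,d=shot(n,out+n[0]); P=cloud(n,d); q=P.reshape(-1,3); a=(q[:,:2]-AX)@RP*1000; z=q[:,2]*1000
        g=im.max(2).reshape(-1)
        m=(z>61)&(z<73)&(a[:,0]<-2)&(np.hypot(a[:,0],a[:,1])<60)&(np.hypot(a[:,0],a[:,1])>24)
        ang=np.degrees(np.arctan2(a[m][:,1],-a[m][:,0]))
        print(n,'spoke angle hist',[(int(b),int(c)) for b,c in zip(np.arange(-90,90,10),np.histogram(ang,bins=np.arange(-90,91,10))[0]) if c])
E
python3 - <<'E'
from h import *
st(); nutsee('n1')
E
```

```text
t 5.5 tcp [0.525  0.0356 0.0325] press mm [-39.8  -9.2] yaw -18.1 tilt 0.24 F [-0.4  0.9 -1.3] gap 0.0006 j [0.02 0.17 2.08 0.   0.89 0.33]
scene spoke angle hist [(-20, 4), (-10, 25), (30, 1), (40, 28), (50, 10)]
top spoke angle hist [(-50, 2)]
```

Call:
arm_command:
  increments:
    - [0, 0, 0.005, 0.001, 0]
    - [0, 0, 0.005, 0, 0]
    - [0, 0.001, 0.004, 0, 0]
    - [0, 0.001, 0.004, 0, 0]
    - [0, 0, 0, 0, 0]

```text
clock: 6.1
tool_pos: [0.5208, 0.0176, 0.0316]
ee_rot: [-0.001, 0.988, -0.157, 0.002]
contact_force: [-1.0, 2.0, 0.1]
finger_gap: 0.0004
```

```bash
python3 - <<'E'
from h import *
st(); nutsee('n2')
E
```

```text
t 6.1 tcp [0.5208 0.0176 0.0316] press mm [-38.2 -27.6] yaw -18.1 tilt 0.24 F [-1.   2.   0.1] gap 0.0004 j [-0.02  0.16  2.1   0.    0.88  0.3 ]
scene spoke angle hist [(-70, 3), (-60, 2), (-50, 1), (-40, 10), (-30, 17), (20, 19), (30, 15)]
top spoke angle hist [(30, 4)]
```

```bash
python3 - <<'E'
from h import *
plan([(-36,-24,58,-18,.03),(-28,52,58,-18,.045),(-28,52,31,-18,.015)])
E
```

```text
t 6.2 tcp [0.5209 0.0177 0.0316] press mm [-38.2 -27.4] yaw -18.1 tilt 0.25 F [-0.7  1.5  0.9] gap 0.0006 j [-0.02  0.16  2.1   0.    0.88  0.3 ]
-> (-36, -24, 58, -18, 0.03) [0.524  0.0203 0.058 ]
[0.0, np.float64(0.0022), np.float64(-0.0034), np.float64(-0.0264), np.float64(-0.001)]
-> (-28, 52, 58, -18, 0.045) [0.5551 0.0901 0.058 ]
[0.0, np.float64(0.004), np.float64(-0.038), np.float64(0.0), np.float64(-0.0)]
[0.0, np.float64(0.004), np.float64(-0.038), np.float64(0.0), np.float64(-0.0)]
-> (-28, 52, 31, -18, 0.015) [0.5551 0.0901 0.031 ]
[0.0, np.float64(0.0), np.float64(0.0), np.float64(0.0135), np.float64(-0.0)]
[0.0, np.float64(0.0), np.float64(0.0), np.float64(0.0135), np.float64(-0.0)]
```

Call:
arm_command:
  increments:
    - [0, -0.001, -0.004, -0.015, 0]
    - [0, 0, 0, -0.012, 0]
    - [0, 0.004, -0.035, 0, 0]
    - [0, 0.004, -0.035, 0, 0]
    - [0, 0, 0, 0, 0]

```text
clock: 6.7
tool_pos: [0.5515, 0.0836, 0.0605]
ee_rot: [0.001, 0.987, -0.158, 0.002]
contact_force: [0.7, 0.1, 0.9]
finger_gap: 0.0003
```

```bash
python3 - <<'E'
from h import *
plan([(-28,52,31,-18,.015)])
nutsee('n3')
E
```

```text
t 6.7 tcp [0.5515 0.0836 0.0605] press mm [-29.5  44.7] yaw -18.2 tilt 0.29 F [0.7 0.1 0.9] gap 0.0003 j [ 0.11  0.19  2.   -0.    0.95  0.43]
-> (-28, 52, 31, -18, 0.015) [0.5551 0.0901 0.031 ]
[0.0, np.float64(0.0007), np.float64(-0.0037), np.float64(0.0147), np.float64(-0.001)]
[0.0, np.float64(0.0007), np.float64(-0.0037), np.float64(0.0147), np.float64(-0.001)]
scene spoke angle hist [(-70, 2), (20, 3)]
top spoke angle hist [(-70, 19), (-60, 34), (-50, 1)]
```

Call:
arm_command:
  increments:
    - [0, 0, -0.006, 0.008, 0]
    - [0, 0, 0, 0.012, 0]
    - [0, 0, 0, 0.009, 0]
    - [0, 0, 0, 0, 0]

```text
clock: 7.2
tool_pos: [0.5491, 0.0844, 0.0272]
ee_rot: [0.003, 0.987, -0.159, -0.0]
contact_force: [-1.0, 0.6, 1.2]
finger_gap: 0.0007
```

```bash
python3 - <<'E'
from h import *
plan([(-29,40,31,-18,.006),(-40,16,31,-18,.008)])
E
```

```text
t 7.2 tcp [0.5491 0.0844 0.0272] press mm [-31.9  44.7] yaw -18.3 tilt 0.31 F [-1.   0.6  1.2] gap 0.0007 j [ 0.11  0.23  2.02 -0.01  0.89  0.43]
-> (-29, 40, 31, -18, 0.006) [0.5505 0.079  0.031 ]
[0.0, np.float64(0.003), np.float64(0.0047), np.float64(-0.0038), np.float64(-0.006)]
-> (-40, 16, 31, -18, 0.008) [0.5326 0.0596 0.031 ]
[0.0, np.float64(-0.0037), np.float64(0.008), np.float64(0.0), np.float64(-0.0)]
[0.0, np.float64(-0.0037), np.float64(0.008), np.float64(0.0), np.float64(-0.0)]
[0.0, np.float64(-0.0037), np.float64(0.008), np.float64(0.0), np.float64(-0.0)]
```

Call:
arm_command:
  increments:
    - [0, 0.002, 0.004, -0.004, -0.005]
    - [0, -0.002, 0.006, 0, 0]
    - [0, -0.003, 0.006, 0, 0]
    - [0, -0.003, 0.006, 0, 0]
    - [0, -0.003, 0.004, 0, 0]

```text
clock: 7.7
tool_pos: [0.5328, 0.0618, 0.0319]
ee_rot: [0.001, 0.988, -0.157, 0.001]
contact_force: [2.2, 1.5, -0.9]
finger_gap: 0.0003
```

```bash
python3 - <<'E'
from h import *
plan([(-45,-2,31,-18,.006),(-39,-22,31,-18,.006)])
E
```

```text
t 7.7 tcp [0.5328 0.0618 0.0319] press mm [-40.5  18.2] yaw -18.1 tilt 0.16 F [ 2.2  1.5 -0.9] gap 0.0003 j [ 0.07  0.19  2.06 -0.    0.89  0.39]
-> (-45, -2, 31, -18, 0.006) [0.5223 0.044  0.031 ]
[0.0, np.float64(-0.0015), np.float64(0.0067), np.float64(0.0003), np.float64(-0.001)]
[0.0, np.float64(-0.0015), np.float64(0.0067), np.float64(0.0003), np.float64(-0.001)]
[0.0, np.float64(-0.0015), np.float64(0.0067), np.float64(0.0003), np.float64(-0.001)]
-> (-39, -22, 31, -18, 0.006) [0.5218 0.0231 0.031 ]
[0.0, np.float64(0.0015), np.float64(0.005), np.float64(0.0), np.float64(-0.0)]
[0.0, np.float64(0.0015), np.float64(0.005), np.float64(0.0), np.float64(-0.0)]
[0.0, np.float64(0.0015), np.float64(0.005), np.float64(0.0), np.float64(-0.0)]
[0.0, np.float64(0.0015), np.float64(0.005), np.float64(0.0), np.float64(-0.0)]
```

Call:
arm_command:
  increments:
    - [0, -0.001, 0.006, 0, 0]
    - [0, -0.001, 0.006, 0, 0]
    - [0, -0.001, 0.006, 0, 0]
    - [0, 0.001, 0.005, 0, 0]
    - [0, 0.001, 0.004, 0, 0]

```text
clock: 8.2
tool_pos: [0.5246, 0.0364, 0.0336]
ee_rot: [-0.001, 0.988, -0.158, 0.004]
contact_force: [1.6, 5.8, -0.5]
finger_gap: 0.0005
```

```bash
python3 - <<'E'
from h import *
plan([(-38,-26,31,-18,.006)])
E
```

```text
t 8.2 tcp [0.5246 0.0364 0.0336] press mm [-40.4  -8.5] yaw -18.1 tilt 0.44 F [ 1.6  5.8 -0.5] gap 0.0005 j [0.02 0.16 2.09 0.   0.88 0.34]
-> (-38, -26, 31, -18, 0.006) [0.5215 0.019  0.031 ]
[0.0, np.float64(0.0008), np.float64(0.0058), np.float64(0.0009), np.float64(-0.001)]
[0.0, np.float64(0.0008), np.float64(0.0058), np.float64(0.0009), np.float64(-0.001)]
[0.0, np.float64(0.0008), np.float64(0.0058), np.float64(0.0009), np.float64(-0.001)]
```

Call:
arm_command:
  increments:
    - [0, 0, 0.005, 0.001, 0]
    - [0, 0, 0.005, 0.001, 0]
    - [0, 0.001, 0.005, 0.001, 0]
    - [0, 0.001, 0.004, 0, 0]
    - [0, 0, 0, 0, 0]

```text
clock: 8.7
tool_pos: [0.5187, 0.0157, 0.0307]
ee_rot: [-0.001, 0.987, -0.158, 0.002]
contact_force: [-0.7, 2.0, 1.5]
finger_gap: -0.0001
```

```bash
python3 - <<'E'
from h import *
st();nutsee('n4')
E
```

```text
t 8.7 tcp [0.5187 0.0157 0.0307] press mm [-39.6 -30. ] yaw -18.1 tilt 0.3 F [-0.7  2.   1.5] gap -0.0001 j [-0.02  0.16  2.1   0.    0.88  0.3 ]
scene spoke angle hist [(-70, 3), (-60, 4), (-40, 10), (-30, 12), (20, 20), (30, 16)]
top spoke angle hist [(20, 3), (30, 8)]
```

Call:
arm_command:
  increments:
    - [0, -0.001, -0.004, -0.015, 0]
    - [0, 0, 0, -0.012, 0]
    - [0, 0.004, -0.037, 0, 0]
    - [0, 0.004, -0.037, 0, 0]
    - [0, 0, -0.003, 0, 0]

```text
clock: 9.3
tool_pos: [0.5514, 0.0888, 0.0592]
ee_rot: [0.001, 0.987, -0.159, 0.003]
contact_force: [0.1, 0.1, 0.6]
finger_gap: 0.0005
```

Call:
arm_command:
  increments:
    - [0, 0, 0, 0.01, 0]
    - [0, 0, 0, 0.01, 0]
    - [0, 0, 0, 0.005, 0]
    - [0, 0, 0, 0, 0]

```text
clock: 9.7
tool_pos: [0.5498, 0.0865, 0.0314]
ee_rot: [0.003, 0.987, -0.158, 0.002]
contact_force: [0.5, 0.5, 0.0]
finger_gap: 0.0003
```

```bash
python3 - <<'E'
from h import *
plan([(-29,40,31,-18,.006),(-40,16,31,-18,.008)])
E
```

```text
t 9.7 tcp [0.5498 0.0865 0.0314] press mm [-32.   46.9] yaw -18.2 tilt 0.37 F [0.5 0.5 0. ] gap 0.0003 j [ 0.12  0.22  2.02 -0.01  0.9   0.44]
-> (-29, 40, 31, -18, 0.006) [0.5505 0.079  0.031 ]
[0.0, np.float64(0.0015), np.float64(0.0035), np.float64(0.0002), np.float64(-0.001)]
[0.0, np.float64(0.0015), np.float64(0.0035), np.float64(0.0002), np.float64(-0.001)]
-> (-40, 16, 31, -18, 0.008) [0.5326 0.0596 0.031 ]
[0.0, np.float64(-0.0037), np.float64(0.008), np.float64(0.0), np.float64(-0.0)]
[0.0, np.float64(-0.0037), np.float64(0.008), np.float64(0.0), np.float64(-0.0)]
[0.0, np.float64(-0.0037), np.float64(0.008), np.float64(0.0), np.float64(-0.0)]
```

Call:
arm_command:
  increments:
    - [0, 0.001, 0.005, 0, 0]
    - [0, -0.002, 0.006, 0, 0]
    - [0, -0.003, 0.006, 0, 0]
    - [0, -0.003, 0.006, 0, 0]
    - [0, -0.003, 0.005, 0, 0]

```text
clock: 10.2
tool_pos: [0.5306, 0.0617, 0.0314]
ee_rot: [0.001, 0.987, -0.16, 0.002]
contact_force: [2.5, 2.2, -1.1]
finger_gap: 0.0005
```

Call:
arm_command:
  increments:
    - [0, -0.001, 0.006, 0, 0]
    - [0, -0.001, 0.006, 0, 0]
    - [0, -0.001, 0.006, 0, 0]
    - [0, 0.001, 0.005, 0, 0]
    - [0, 0.001, 0.004, 0, 0]

```text
clock: 10.7
tool_pos: [0.5223, 0.0356, 0.033]
ee_rot: [-0.001, 0.987, -0.16, 0.005]
contact_force: [1.6, 4.2, -0.2]
finger_gap: 0.0006
```

```bash
python3 - <<'E'
from h import *
plan([(-38,-28,31,-18,.006)])
E
```

```text
t 10.7 tcp [0.5223 0.0356 0.033 ] press mm [-42.4 -10. ] yaw -18.4 tilt 0.57 F [ 1.6  4.2 -0.2] gap 0.0006 j [0.02 0.16 2.09 0.   0.88 0.34]
-> (-38, -28, 31, -18, 0.006) [0.5209 0.0171 0.031 ]
[0.0, np.float64(0.0011), np.float64(0.0045), np.float64(0.0005), np.float64(-0.002)]
[0.0, np.float64(0.0011), np.float64(0.0045), np.float64(0.0005), np.float64(-0.002)]
[0.0, np.float64(0.0011), np.float64(0.0045), np.float64(0.0005), np.float64(-0.002)]
[0.0, np.float64(0.0011), np.float64(0.0045), np.float64(0.0005), np.float64(-0.002)]
```

Call:
arm_command:
  increments:
    - [0, 0.001, 0.005, 0.001, 0]
    - [0, 0.001, 0.005, 0.001, 0]
    - [0, 0.001, 0.005, 0, 0]
    - [0, 0.001, 0.003, 0, 0]
    - [0, 0, 0, 0, 0]

```text
clock: 11.2
tool_pos: [0.5185, 0.0149, 0.0306]
ee_rot: [-0.0, 0.987, -0.16, 0.003]
contact_force: [-0.1, 2.1, 0.8]
finger_gap: 0.0005
```

```bash
python3 - <<'E'
from h import *
st();nutsee('n5')
E
```

```text
t 11.2 tcp [0.5185 0.0149 0.0306] press mm [-39.6 -30.9] yaw -18.4 tilt 0.34 F [-0.1  2.1  0.8] gap 0.0005 j [-0.02  0.16  2.1  -0.    0.88  0.3 ]
scene spoke angle hist [(-70, 7), (-60, 2), (-50, 1), (-40, 12), (-30, 9), (10, 3), (20, 24), (30, 9)]
top spoke angle hist [(20, 6), (30, 9)]
```

Call:
arm_command:
  increments:
    - [0, 0.003, 0.003, 0, 0]
    - [0, 0.003, 0.002, 0, 0]
    - [0, 0.003, 0.001, 0, 0]
    - [0, 0.003, 0, 0, 0]
    - [0, 0, 0, 0, 0]

```text
clock: 11.8
tool_pos: [0.5243, 0.0063, 0.0299]
ee_rot: [-0.001, 0.987, -0.16, -0.002]
contact_force: [-1.5, 4.3, 1.2]
finger_gap: 0.0006
```

```bash
python3 - <<'E'
from h import *
st();nutsee('n6')
E
```

```text
t 11.8 tcp [0.5243 0.0063 0.0299] press mm [-31.4 -37.3] yaw -18.4 tilt 0.25 F [-1.5  4.3  1.2] gap 0.0006 j [-0.04  0.17  2.08  0.    0.89  0.28]
scene spoke angle hist [(-90, 2), (-80, 11), (-70, 3), (-60, 5), (-50, 13), (-40, 13), (0, 4), (10, 26), (20, 9)]
top spoke angle hist [(10, 10), (20, 6)]
```

Call:
arm_command:
  increments:
    - [0, -0.004, -0.004, -0.015, 0]
    - [0, -0.002, 0, -0.013, 0]
    - [0, 0.001, -0.039, 0, 0]
    - [0, 0, -0.037, 0, 0]
    - [0, 0, 0, 0, 0]

```text
clock: 12.4
tool_pos: [0.5491, 0.0815, 0.0605]
ee_rot: [0.001, 0.987, -0.161, 0.002]
contact_force: [-0.4, -0.3, 0.5]
finger_gap: 0.0004
```

Call:
arm_command:
  increments:
    - [0, 0, 0, 0.01, 0]
    - [0, 0, 0, 0.01, 0]
    - [0, 0, 0, 0.006, 0]
    - [0, 0, 0, 0, 0]

```text
clock: 12.8
tool_pos: [0.5489, 0.0786, 0.0321]
ee_rot: [0.002, 0.987, -0.161, 0.002]
contact_force: [-0.7, -0.2, 0.1]
finger_gap: 0.0004
```

```bash
python3 - <<'E'
from h import *
plan([(-33,28,31,-18,.006)])
nutsee('n7')
E
```

```text
t 12.8 tcp [0.5489 0.0786 0.0321] press mm [-30.4  39.1] yaw -18.5 tilt 0.38 F [-0.7 -0.2  0.1] gap 0.0004 j [ 0.1   0.22  2.02 -0.01  0.9   0.43]
-> (-33, 28, 31, -18, 0.006) [0.543  0.0688 0.031 ]
[0.0, np.float64(-0.0013), np.float64(0.0056), np.float64(0.0006), np.float64(-0.004)]
[0.0, np.float64(-0.0013), np.float64(0.0056), np.float64(0.0006), np.float64(-0.004)]
scene spoke angle hist [(-90, 2), (-80, 19), (50, 4), (60, 7), (70, 1)]
top spoke angle hist [(-90, 1), (-80, 28), (-70, 22)]
```

Call:
arm_command:
  increments:
    - [0, -0.001, 0.005, 0, 0]
    - [0, -0.001, 0.005, 0, 0]
    - [0, -0.001, 0.005, 0, 0]
    - [0, 0, 0.003, 0, 0]

```text
clock: 13.3
tool_pos: [0.5451, 0.0693, 0.0339]
ee_rot: [-0.007, 0.986, -0.165, 0.007]
contact_force: [2.5, 14.0, -8.3]
finger_gap: 0.0008
```

Call:
arm_command:
  increments:
    - [0, 0, 0.003, 0, 0]
    - [0, 0, 0.003, 0, 0]
    - [0, 0, 0.003, 0, 0]
    - [0, 0, 0.003, 0, 0]

```text
clock: 13.7
tool_pos: [0.5456, 0.07, 0.0342]
ee_rot: [-0.019, 0.985, -0.17, 0.012]
contact_force: [4.6, 13.1, -5.6]
finger_gap: 0.0004
```

```bash
python3 - <<'E'
from h import *
st();nutsee('n8')
E
```

```text
t 13.7 tcp [0.5456 0.07   0.0342] press mm [-30.8  29.9] yaw -19.6 tilt 2.54 F [ 4.6 13.1 -5.6] gap 0.0004 j [0.06 0.19 2.06 0.04 0.87 0.38]
scene spoke angle hist [(-80, 1), (30, 6), (40, 6), (50, 5), (60, 3)]
top spoke angle hist [(0, 2), (10, 2)]
```

Call:
arm_command:
  increments:
    - [0, 0, -0.006, 0, 0]
    - [0, 0, -0.006, -0.015, 0]
    - [0, 0, 0, -0.02, 0]
    - [0, -0.01, 0, -0.03, 0]
    - [0, 0, 0, 0, 0]

```text
clock: 14.3
tool_pos: [0.5382, 0.0824, 0.1049]
ee_rot: [-0.018, 0.985, -0.17, 0.012]
contact_force: [0.3, 0.0, 0.6]
finger_gap: 0.0005
```

```bash
python3 - <<'E'
from h import *
st();nutsee('n9'); im,d=shot('top','top9')
E
```

```text
t 14.3 tcp [0.5382 0.0824 0.1049] press mm [-41.8  39.5] yaw -19.6 tilt 2.53 F [0.3 0.  0.6] gap 0.0005 j [0.09 0.09 2.02 0.04 1.   0.41]
scene spoke angle hist [(-80, 1), (-70, 2), (0, 5), (10, 25), (20, 8)]
top spoke angle hist [(-90, 1), (-80, 25), (-70, 13), (0, 3), (10, 34), (20, 12)]
```

```bash
python3 - <<'E'
from h import *
s,p,R=st(); print('ztool',R[:,2].round(3),'R',R.round(3).tolist())
d=np.load('pics/n9s.npy');im=cv2.imread('pics/n9s.png');P=cloud('scene',d).reshape(-1,3)
t=(P-p)@R*1000  # tool coords
m=(im.max(2).reshape(-1)<60)&(abs(t[:,0])<110)&(abs(t[:,1])<70)&(t[:,2]<20)&(t[:,2]>-160)
for z in range(0,-150,-8):
    k=m&(t[:,2]<=z)&(t[:,2]>z-8)
    if k.sum(): print(z,k.sum(),'x',np.percentile(t[k,0],[2,98]).round(0),'y',np.percentile(t[k,1],[2,98]).round(0))
im=cv2.imread('pics/n9s.png'); cv2.imwrite('pics/zz9.png',cv2.resize(im[90:230,190:340],None,fx=5,fy=5,interpolation=cv2.INTER_CUBIC))
print(((proj('scene',p)-[190,90])*5))
E
```

```text
t 14.4 tcp [0.5356 0.0819 0.1001] press mm [-44.1  38.2] yaw -19.6 tilt 2.26 F [-0.  -0.1  0.1] gap -0.0002 j [0.09 0.09 2.02 0.04 1.   0.41]
ztool [ 0.023  0.032 -0.999] R [[0.942, -0.335, 0.023], [-0.335, -0.942, 0.032], [0.011, -0.038, -0.999]]
-32 12 x [-13.  11.] y [-10.  -3.]
-40 17 x [-13.  10.] y [-11.  -3.]
-48 22 x [-15.  14.] y [-10.  -4.]
-56 20 x [-15.  13.] y [-10.  -3.]
-64 10 x [-16.   1.] y [-11.  -7.]
-72 1 x [-7. -7.] y [-10. -10.]
-88 3 x [-83. -80.] y [-18.  14.]
-96 88 x [-85.  81.] y [-34.  30.]
-104 183 x [-85.  81.] y [-34.  27.]
-112 194 x [-89.  81.] y [-34.  23.]
-120 111 x [-91.  81.] y [-34.  27.]
-128 222 x [-93.  78.] y [-34.  26.]
-136 611 x [-92.  87.] y [-33.  26.]
-144 98 x [-40.  15.] y [-24.  16.]
[250.96156124 557.99644474]
```

View pics/zz9.png

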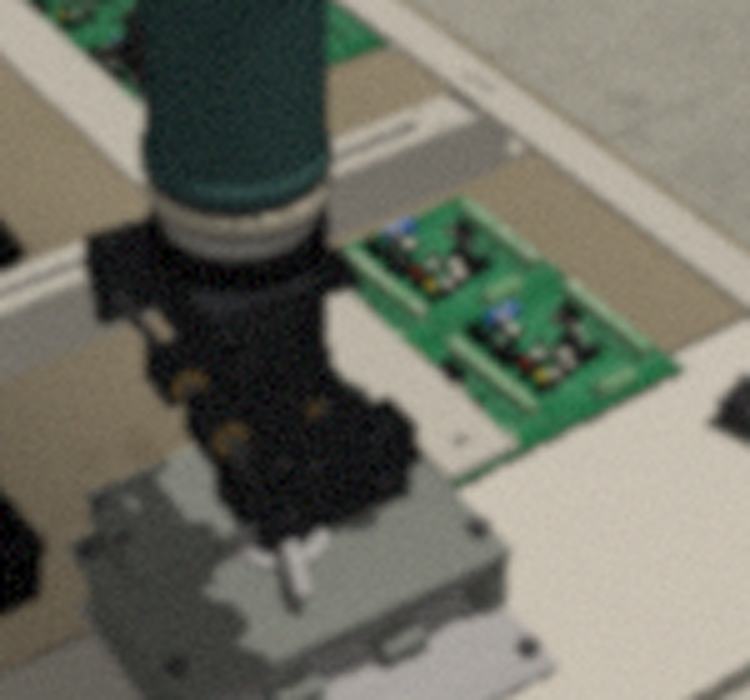

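```bash
cat >> h.py <<'E'
OFF=0.028
def st2():
    s,p,R=tool(); t=p-OFF*R[:,2]; print('t',round(s['clock'],2),'tip',t.round(4),'press mm',(w2p(t[:2])*1000).round(1),'yaw',np.degrees(np.arctan2(R[1,0],R[0,0])).round(1),'zt',R[:2,2].round(3),'F',np.round(s['contact_force'],1),'gap',round(s['finger_gap'],4)); return s,t,R
def plan2(wps,gap=0.0,frame='press'):
    """wps (x,y,ztip,yawdeg,rows); exact tool axes"""
    s,p,R=st2(); yaw=np.arctan2(R[1,0],R[0,0])
    for w in wps:
        xy=p2w(np.array(w[:2])/1000) if frame=='press' else np.array(w[:2])
        T=np.array([*xy,w[2]/1000 if frame=='press' else w[2]]); dy=wrap(np.radians(w[3])-yaw); n=w[4]
        print('->',w,T.round(4))
        for i in range(n):
            D=R.T@((T-p)/n); print([gap]+[float(round(x,4)) for x in D]+[float(round(-dy/n,3))])
            R=R@Ro.from_rotvec([0,0,-dy/n]).as_matrix()
        p=T;yaw=yaw+dy
E
python3 - <<'E'
from h import *
plan2([(0.50,0.12,0.15,25,5),(0.40,0.19,0.12,60,5),(.372,.2166,.1,88.5,5)],gap=.06,frame='world')
im=cv2.imread('pics/top9.png');d=np.load('pics/top9.npy')
for b in bars(im,d,[(360,395,215,275)]): print(b)
E
```

```text
t 14.45 tip [0.5349 0.0811 0.1281] press mm [-44.4  37.1] yaw -19.6 zt [0.023 0.032] F [-0.  -0.1  0.1] gap -0.0002
-> (0.5, 0.12, 0.15, 25, 5) [0.5  0.12 0.15]
[0.06, -0.0091, -0.0052, -0.0043, -0.156]
[0.06, -0.0082, -0.0065, -0.0043, -0.156]
[0.06, -0.0071, -0.0077, -0.0043, -0.156]
[0.06, -0.0058, -0.0087, -0.0043, -0.156]
[0.06, -0.0044, -0.0095, -0.0043, -0.156]
-> (0.4, 0.19, 0.12, 60, 5) [0.4  0.19 0.12]
[0.06, -0.0124, -0.021, 0.006, -0.122]
[0.06, -0.0098, -0.0224, 0.006, -0.122]
[0.06, -0.007, -0.0234, 0.006, -0.122]
[0.06, -0.0041, -0.0241, 0.006, -0.122]
[0.06, -0.0011, -0.0244, 0.006, -0.122]
-> (0.372, 0.2166, 0.1, 88.5, 5) [0.372  0.2166 0.1   ]
[0.06, 0.0017, -0.0075, 0.004, -0.099]
[0.06, 0.0024, -0.0073, 0.004, -0.099]
[0.06, 0.0031, -0.0071, 0.004, -0.099]
[0.06, 0.0038, -0.0067, 0.004, -0.099]
[0.06, 0.0044, -0.0063, 0.004, -0.099]
(543, array([ 0.4172, -0.2492]), np.float64(1.65), np.float64(0.1054), np.float64(0.0325))
```

Call:
arm_command:
  increments:
    - [0.06, -0.035, -0.002, -0.004, -0.03]
    - [0.06, -0.04, -0.002, 0, -0.05]
    - [0.06, -0.03, -0.01, 0, -0.14]
    - [0.06, -0.01, -0.015, 0, -0.14]
    - [0.06, 0, -0.015, 0, -0.14]

```text
clock: 14.95
tool_pos: [0.4237, 0.1561, 0.0978]
ee_rot: [-0.013, 0.996, 0.085, 0.008]
contact_force: [-0.3, 0.4, -0.0]
finger_gap: 0.0387
```

```bash
python3 - <<'E'
from h import *
plan2([(.372,.2166,.08,88.5,10)],gap=.06,frame='world')
E
```

```text
t 14.95 tip [0.4233 0.1554 0.1258] press mm [-173.5   73.3] yaw 9.8 zt [0.013 0.028] F [-0.3  0.4 -0. ] gap 0.0387
-> (0.372, 0.2166, 0.08, 88.5, 10) [0.372  0.2166 0.08  ]
[0.06, -0.0041, -0.0068, 0.0047, -0.137]
[0.06, -0.0031, -0.0073, 0.0047, -0.137]
[0.06, -0.0021, -0.0076, 0.0047, -0.137]
[0.06, -0.001, -0.0079, 0.0047, -0.137]
[0.06, 0.0001, -0.0079, 0.0047, -0.137]
[0.06, 0.0011, -0.0078, 0.0047, -0.137]
[0.06, 0.0022, -0.0076, 0.0047, -0.137]
[0.06, 0.0032, -0.0072, 0.0047, -0.137]
[0.06, 0.0042, -0.0067, 0.0047, -0.137]
[0.06, 0.0051, -0.0061, 0.0047, -0.137]
```

Call:
arm_command:
  increments:
    - [0.06, -0.004, -0.007, 0.004, -0.137]
    - [0.06, -0.003, -0.007, 0.004, -0.137]
    - [0.06, -0.002, -0.008, 0.004, -0.137]
    - [0.06, -0.001, -0.008, 0.004, -0.137]
    - [0.06, 0, -0.008, 0.004, -0.137]

```text
clock: 15.45
tool_pos: [0.3924, 0.1868, 0.0722]
ee_rot: [-0.01, 0.903, 0.429, 0.006]
contact_force: [0.3, -0.9, 0.8]
finger_gap: 0.0602
```

```bash
python3 - <<'E'
from h import *
plan2([(.372,.2166,.08,88.5,5)],gap=.06,frame='world')
E
```

```text
t 15.45 tip [0.3923 0.1861 0.1002] press mm [-212.5   93. ] yaw 50.8 zt [0.003 0.023] F [ 0.3 -0.9  0.8] gap 0.0602
-> (0.372, 0.2166, 0.08, 88.5, 5) [0.372  0.2166 0.08  ]
[0.06, 0.0021, -0.007, 0.0042, -0.132]
[0.06, 0.003, -0.0066, 0.0042, -0.132]
[0.06, 0.0038, -0.0062, 0.0042, -0.132]
[0.06, 0.0046, -0.0056, 0.0042, -0.132]
[0.06, 0.0053, -0.005, 0.0042, -0.132]
```

Call:
arm_command:
  increments:
    - [0.06, 0.002, -0.007, 0.003, -0.132]
    - [0.06, 0.003, -0.0065, 0.003, -0.132]
    - [0.06, 0.004, -0.006, 0.003, -0.132]
    - [0.06, 0.0045, -0.0055, 0.003, -0.132]
    - [0.06, 0.005, -0.005, 0, -0.132]

```text
clock: 15.95
tool_pos: [0.3656, 0.2141, 0.0533]
ee_rot: [-0.009, 0.706, 0.708, 0.002]
contact_force: [-0.2, 0.4, 1.1]
finger_gap: 0.0601
```

```bash
python3 - <<'E'
from h import *
plan2([(.372,.2166,.08,88.5,1)],gap=.06,frame='world')
im,d=shot('scene','s10'); cv2.imwrite('pics/zz10.png',cv2.resize(im[180:320,150:300],None,fx=5,fy=4,interpolation=cv2.INTER_CUBIC))
im,d=shot('top','t10')
E
```

```text
t 15.95 tip [0.3659 0.2136 0.0813] press mm [-246.2  111. ] yaw 90.2 zt [-0.01   0.016] F [-0.2  0.4  1.1] gap 0.0601
-> (0.372, 0.2166, 0.08, 88.5, 1) [0.372  0.2166 0.08  ]
[0.06, 0.0029, 0.0062, 0.0013, 0.03]
```

View pics/zz10.png

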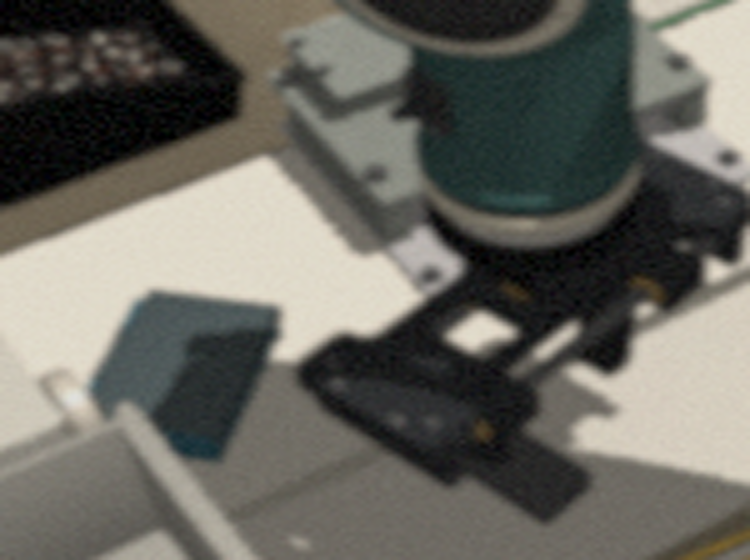

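Call:
arm_command:
  increments:
    - [0.06, 0.003, 0.006, 0.01, 0.03]
    - [0.06, 0, 0, 0.016, 0]
    - [0.06, 0, 0, 0.016, 0]
    - [0.06, 0, 0, 0.005, 0]
    - [0.06, 0, 0, 0, 0]

```text
clock: 16.55
tool_pos: [0.3713, 0.2165, 0.0035]
ee_rot: [-0.009, 0.724, 0.69, 0.001]
contact_force: [-0.2, 0.0, 0.5]
finger_gap: 0.0604
```

```bash
python3 - <<'E'
from h import *
plan2([(.372,.2166,.004,88.5,5)],gap=.06,frame='world')
E
```

```text
t 16.55 tip [0.3716 0.2161 0.0315] press mm [-241.5  115.1] yaw 87.2 zt [-0.012  0.014] F [-0.2  0.   0.5] gap 0.0604
-> (0.372, 0.2166, 0.004, 88.5, 5) [0.372  0.2166 0.004 ]
[0.06, 0.0, 0.0001, 0.0055, -0.005]
[0.06, 0.0, 0.0001, 0.0055, -0.005]
[0.06, 0.0, 0.0001, 0.0055, -0.005]
[0.06, 0.0, 0.0001, 0.0055, -0.005]
[0.06, 0.0, 0.0001, 0.0055, -0.005]
```

Call:
arm_command:
  increments:
    - [0.06, 0, 0, 0.006, -0.015]
    - [0.06, 0, 0, 0.006, -0.01]
    - [0.06, 0, 0, 0.005, 0]
    - [0.06, 0, 0, 0.003, 0]
    - [0.06, 0, 0, 0, 0]

```text
clock: 17.05
tool_pos: [0.3724, 0.217, -0.0168]
ee_rot: [-0.009, 0.716, 0.698, 0.002]
contact_force: [0.2, 0.5, -0.4]
finger_gap: 0.0601
```

```bash
python3 - <<'E'
from h import *
plan2([(.372,.2166,.004,88.5,3)],gap=.06,frame='world')
im,d=shot('scene','s11'); cv2.imwrite('pics/zz11.png',cv2.resize(im[200:330,180:300],None,fx=6,fy=4.5,interpolation=cv2.INTER_CUBIC))
E
```

```text
t 17.05 tip [0.3727 0.2166 0.0112] press mm [-240.6  115.9] yaw 88.6 zt [-0.01   0.015] F [ 0.2  0.5 -0.4] gap 0.0601
-> (0.372, 0.2166, 0.004, 88.5, 3) [0.372  0.2166 0.004 ]
[0.06, -0.0, -0.0002, 0.0024, 0.001]
[0.06, -0.0, -0.0002, 0.0024, 0.001]
[0.06, -0.0, -0.0002, 0.0024, 0.001]
```

View pics/zz11.png

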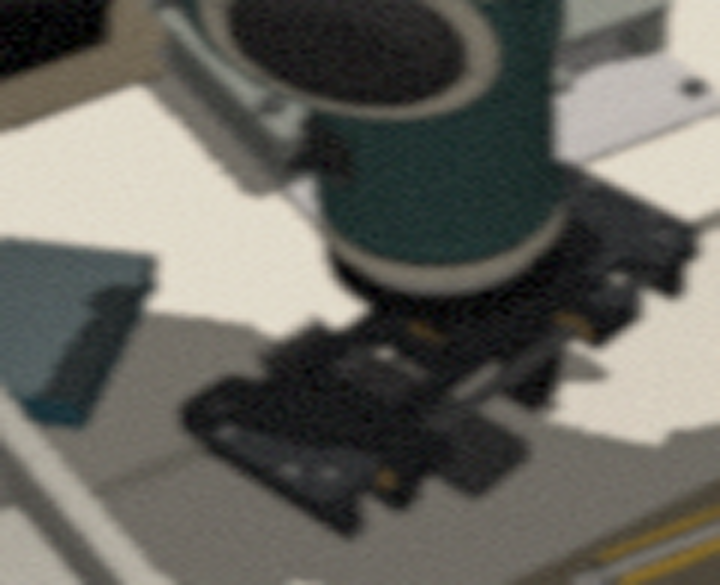

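Call:
arm_command:
  increments:
    - [0.06, 0, 0, 0.003, 0]
    - [0.06, 0, 0, 0.002, 0]
    - [0.06, 0, 0, 0.001, 0]
    - [0.06, 0, 0, 0, 0]

```text
clock: 17.5
tool_pos: [0.3731, 0.2175, -0.0225]
ee_rot: [-0.009, 0.716, 0.698, 0.003]
contact_force: [-0.4, 0.7, -0.3]
finger_gap: 0.0597
```

Call:
arm_command:
  grip_force: 40
  increments:
    - [0.02, 0, 0, 0, 0]
    - [0.02, 0, 0, 0, 0]
    - [0.02, 0, 0, 0, 0]
    - [0.02, 0, 0, 0, 0]
    - [0.02, 0, 0, 0, 0]

```text
clock: 18.0
tool_pos: [0.3733, 0.2177, -0.0222]
ee_rot: [-0.008, 0.716, 0.698, 0.003]
contact_force: [-0.2, -0.7, -0.6]
finger_gap: 0.0298
```

```bash
python3 - <<'E'
from h import *
st2()
E
```

```text
t 18.0 tip [0.3735 0.2172 0.0058] press mm [-240.   116.8] yaw 88.6 zt [-0.008  0.016] F [-0.2 -0.7 -0.6] gap 0.0298
```

Call:
arm_command:
  increments:
    - [0.02, 0, 0, -0.012, 0]
    - [0.02, 0, 0, -0.015, 0]
    - [0.02, 0, 0, -0.008, 0]
    - [0.02, 0, 0, 0, 0]

```text
clock: 18.4
tool_pos: [0.3718, 0.2162, 0.0141]
ee_rot: [-0.009, 0.716, 0.698, 0.001]
contact_force: [0.2, 0.3, -1.9]
finger_gap: 0.0298
```

```bash
python3 - <<'E'
from h import *
plan2([(-180,62,36,72,7)],gap=.02)
E
```

```text
t 18.4 tip [0.3721 0.2158 0.0421] press mm [-240.9  115. ] yaw 88.6 zt [-0.011  0.015] F [ 0.2  0.3 -1.9] gap 0.0298
-> (-180, 62, 36, 72, 7) [0.4137 0.1466 0.036 ]
[0.02, -0.0097, 0.0062, 0.0007, 0.041]
[0.02, -0.0095, 0.0066, 0.0007, 0.041]
[0.02, -0.0092, 0.007, 0.0007, 0.041]
[0.02, -0.0089, 0.0073, 0.0007, 0.041]
[0.02, -0.0086, 0.0077, 0.0007, 0.041]
[0.02, -0.0083, 0.0081, 0.0007, 0.041]
[0.02, -0.0079, 0.0084, 0.0007, 0.041]
```

Call:
arm_command:
  increments:
    - [0.02, -0.0095, 0.006, 0, 0.041]
    - [0.02, -0.0095, 0.0065, 0, 0.041]
    - [0.02, -0.009, 0.007, 0, 0.041]
    - [0.02, -0.009, 0.007, 0, 0.041]
    - [0.02, -0.0085, 0.0075, 0, 0.041]

```text
clock: 18.9
tool_pos: [0.4013, 0.163, 0.012]
ee_rot: [-0.009, 0.788, 0.616, -0.001]
contact_force: [1.0, 0.4, -1.2]
finger_gap: 0.0299
```

```bash
python3 - <<'E'
from h import *
plan2([(-180,62,30,72,3)],gap=.02)
E
```

```text
t 18.9 tip [0.4017 0.1626 0.04  ] press mm [-196.4   73.5] yaw 76.0 zt [-0.013  0.014] F [ 1.   0.4 -1.2] gap 0.0299
-> (-180, 62, 30, 72, 3) [0.4137 0.1466 0.03  ]
[0.02, -0.0043, 0.0052, 0.0032, 0.023]
[0.02, -0.0041, 0.0053, 0.0032, 0.023]
[0.02, -0.004, 0.0054, 0.0032, 0.023]
```

Call:
arm_command:
  increments:
    - [0.02, -0.004, 0.004, 0.003, 0.023]
    - [0.02, -0.004, 0.004, 0.003, 0.023]
    - [0.02, -0.003, 0.003, 0.003, 0.02]
    - [0.02, 0, 0, 0, 0]

```text
clock: 19.3
tool_pos: [0.4101, 0.1462, 0.0012]
ee_rot: [-0.009, 0.811, 0.584, -0.002]
contact_force: [-0.4, -0.4, -3.5]
finger_gap: 0.0296
```

```bash
cat >> h.py <<'E'
def pressbars(out,box=(150,420,190,400)):
    im,d=shot('top',out); 
    im2,d2=shot('scene',out+'s')
    return im,d
E
python3 - <<'E'
from h import *
plan2([(-178,62,22,72,3)],gap=.02)
im,d=shot('scene','s12'); cv2.imwrite('pics/zz12.png',cv2.resize(im[180:300,190:330],None,fx=5,fy=5,interpolation=cv2.INTER_CUBIC))
im,d=shot('top','t12'); cv2.imwrite('pics/zt12.png',cv2.resize(im[150:290,160:320],None,fx=5,fy=4,interpolation=cv2.INTER_CUBIC))
E
```

```text
t 19.3 tip [0.4105 0.1458 0.0292] press mm [-182.8   60.3] yaw 71.5 zt [-0.014  0.013] F [-0.4 -0.4 -3.5] gap 0.0296
-> (-178, 62, 22, 72, 3) [0.4156 0.146  0.022 ]
[0.02, 0.0006, 0.0016, 0.0024, -0.003]
[0.02, 0.0006, 0.0016, 0.0024, -0.003]
[0.02, 0.0006, 0.0016, 0.0024, -0.003]
```

View pics/zz12.png

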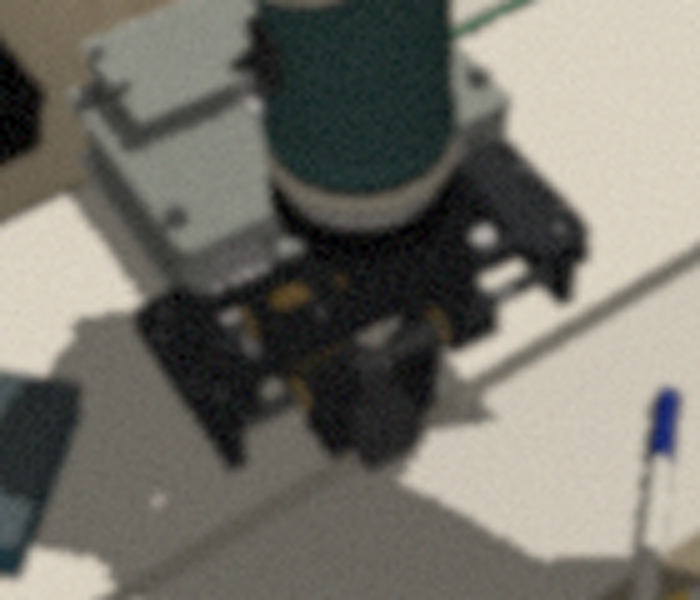

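View pics/zt12.png

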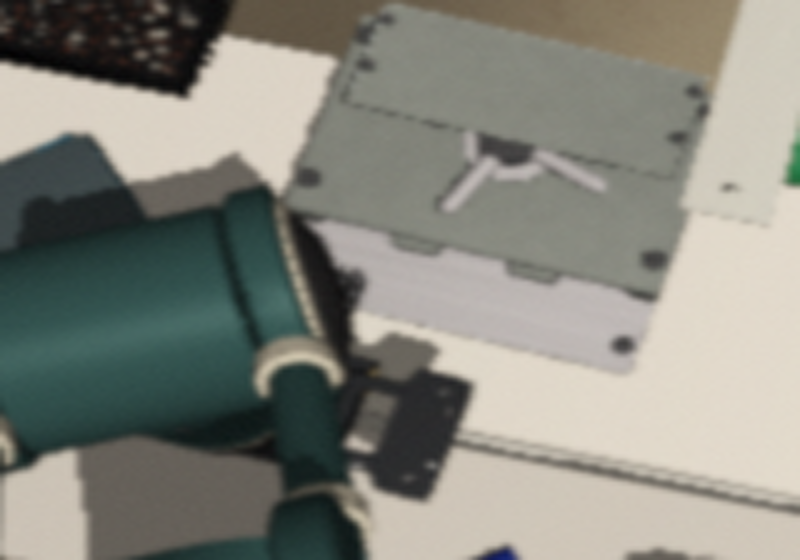

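Call:
arm_command:
  increments:
    - [0.02, 0.001, 0, 0.004, -0.005]
    - [0.02, 0.001, 0, 0.004, -0.003]
    - [0.02, 0, 0, 0.003, 0]
    - [0.02, 0, 0, 0.002, 0]
    - [0.02, 0, 0, 0, 0]

```text
clock: 19.9
tool_pos: [0.4102, 0.1502, -0.0125]
ee_rot: [-0.01, 0.808, 0.59, -0.001]
contact_force: [-0.2, -0.1, -1.8]
finger_gap: 0.0296
```

```bash
python3 - <<'E'
from h import *
plan2([(-165,62,14,72,3),(-92,62,14,72,10)],gap=.02)
E
```

```text
t 19.9 tip [0.4106 0.1498 0.0155] press mm [-184.    64.1] yaw 72.2 zt [-0.013  0.014] F [-0.2 -0.1 -1.8] gap 0.0296
-> (-165, 62, 14, 72, 3) [0.4279 0.142  0.014 ]
[0.02, -0.0007, 0.0063, 0.0004, 0.001]
[0.02, -0.0007, 0.0063, 0.0004, 0.001]
[0.02, -0.0007, 0.0063, 0.0004, 0.001]
-> (-92, 62, 14, 72, 10) [0.4974 0.1194 0.014 ]
[0.02, -0.0, 0.0073, -0.0001, -0.0]
[0.02, -0.0, 0.0073, -0.0001, -0.0]
[0.02, -0.0, 0.0073, -0.0001, -0.0]
[0.02, -0.0, 0.0073, -0.0001, -0.0]
[0.02, -0.0, 0.0073, -0.0001, -0.0]
[0.02, -0.0, 0.0073, -0.0001, -0.0]
[0.02, -0.0, 0.0073, -0.0001, -0.0]
[0.02, -0.0, 0.0073, -0.0001, -0.0]
[0.02, -0.0, 0.0073, -0.0001, -0.0]
[0.02, -0.0, 0.0073, -0.0001, -0.0]
```

Call:
arm_command:
  increments:
    - [0.02, -0.001, 0.005, 0, 0]
    - [0.02, -0.001, 0.005, 0, 0]
    - [0.02, 0, 0.003, 0, 0]
    - [0.02, 0, 0, 0, 0]

```text
clock: 20.3
tool_pos: [0.4235, 0.144, -0.0125]
ee_rot: [-0.009, 0.808, 0.59, -0.001]
contact_force: [-0.2, -0.2, -2.4]
finger_gap: 0.03
```

```bash
python3 - <<'E'
from h import *
plan2([(-150,62,14,72,4)],gap=.02)
im,d=shot('scene','s13'); cv2.imwrite('pics/zz13.png',cv2.resize(im[180:300,190:330],None,fx=5,fy=5,interpolation=cv2.INTER_CUBIC))
im,d=shot('top','t13'); cv2.imwrite('pics/zt13.png',cv2.resize(im[180:270,190:290],None,fx=8,fy=6,interpolation=cv2.INTER_CUBIC))
E
```

```text
t 20.3 tip [0.4238 0.1436 0.0155] press mm [-169.4   62.3] yaw 72.3 zt [-0.013  0.014] F [-0.2 -0.2 -2.4] gap 0.03
-> (-150, 62, 14, 72, 4) [0.4422 0.1373 0.014 ]
[0.02, -0.0001, 0.0049, 0.0003, 0.001]
[0.02, -0.0001, 0.0049, 0.0003, 0.001]
[0.02, -0.0001, 0.0049, 0.0003, 0.001]
[0.02, -0.0001, 0.0049, 0.0003, 0.001]
```

View pics/zt13.png

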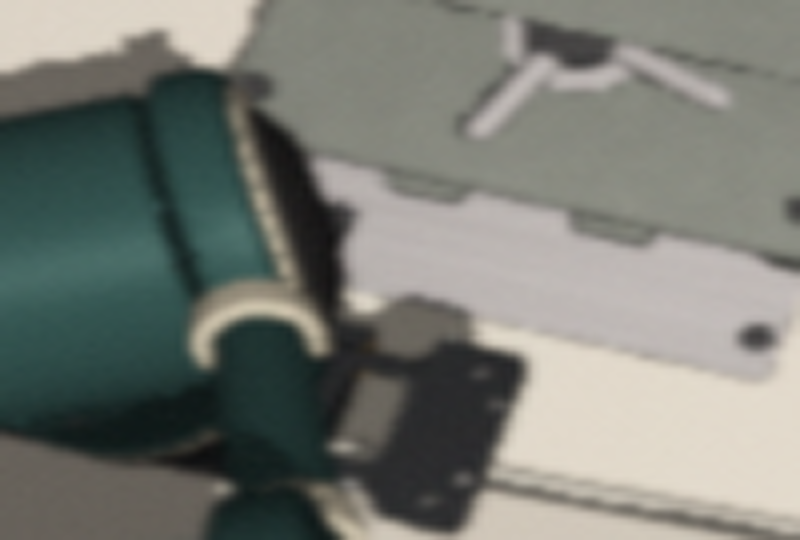

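Call:
arm_command:
  increments:
    - [0.02, 0, 0.005, 0, 0.002]
    - [0.02, 0, 0.005, 0, 0]
    - [0.02, 0, 0.005, 0, 0]
    - [0.02, 0, 0.005, 0, 0]
    - [0.02, 0, 0.004, 0, 0]

```text
clock: 20.9
tool_pos: [0.4472, 0.1361, -0.013]
ee_rot: [-0.009, 0.808, 0.589, -0.001]
contact_force: [-0.1, -0.3, -2.7]
finger_gap: 0.0299
```

```bash
python3 - <<'E'
from h import *
plan2([(-100,62,14,72,5)],gap=.02)
E
```

```text
t 20.9 tip [0.4475 0.1357 0.015 ] press mm [-144.4   62.1] yaw 72.2 zt [-0.013  0.014] F [-0.1 -0.3 -2.7] gap 0.0299
-> (-100, 62, 14, 72, 5) [0.4898 0.1219 0.014 ]
[0.02, -0.0001, 0.0089, 0.0, 0.001]
[0.02, -0.0, 0.0089, 0.0, 0.001]
[0.02, -0.0, 0.0089, 0.0, 0.001]
[0.02, -0.0, 0.0089, 0.0, 0.001]
[0.02, -0.0, 0.0089, 0.0, 0.001]
```

Nose at x ≈ −59, so it is in the lane with no contact. I'll go on.

Call:
arm_command:
  increments:
    - [0.02, 0, 0.007, 0, 0.002]
    - [0.02, 0, 0.007, 0, 0]
    - [0.02, 0, 0.006, 0, 0]
    - [0.02, 0, 0.005, 0, 0]
    - [0.02, 0, 0.003, 0, 0]

```text
clock: 21.4
tool_pos: [0.4769, 0.1265, -0.0136]
ee_rot: [-0.009, 0.809, 0.588, -0.001]
contact_force: [0.2, 0.4, -2.7]
finger_gap: 0.0295
```

```bash
python3 - <<'E'
from h import *
plan2([(-92,62,12,72,5)],gap=.02)
E
```

```text
t 21.4 tip [0.4773 0.1261 0.0144] press mm [-113.2   62.2] yaw 72.0 zt [-0.013  0.014] F [ 0.2  0.4 -2.7] gap 0.0295
-> (-92, 62, 12, 72, 5) [0.4974 0.1194 0.012 ]
[0.02, -0.0001, 0.0042, 0.0004, 0.0]
[0.02, -0.0001, 0.0042, 0.0004, 0.0]
[0.02, -0.0, 0.0042, 0.0004, 0.0]
[0.02, -0.0, 0.0042, 0.0004, 0.0]
[0.02, -0.0, 0.0042, 0.0004, 0.0]
```

Call:
arm_command:
  increments:
    - [0.02, 0, 0.004, 0.001, 0]
    - [0.02, 0, 0.004, 0.001, 0]
    - [0.02, 0, 0.003, 0, 0]
    - [0.02, 0, 0.003, 0, 0]
    - [0.02, 0, 0.002, 0, 0]

```text
clock: 21.9
tool_pos: [0.4933, 0.1214, -0.0157]
ee_rot: [-0.01, 0.809, 0.588, -0.001]
contact_force: [-1.3, 0.8, -1.4]
finger_gap: 0.0296
```

```bash
python3 - <<'E'
from h import *
plan2([(-91,62,12,72,2)],gap=.02)
E
```

```text
t 21.9 tip [0.4937 0.121  0.0123] press mm [-96.   62.4] yaw 72.0 zt [-0.013  0.014] F [-1.3  0.8 -1.4] gap 0.0296
-> (-91, 62, 12, 72, 2) [0.4983 0.1191 0.012 ]
[0.02, -0.0002, 0.0025, 0.0001, 0.0]
[0.02, -0.0002, 0.0025, 0.0001, 0.0]
```

Call:
arm_command:
  increments:
    - [0.02, 0, 0.003, 0, 0]
    - [0.02, 0, 0.003, 0, 0]
    - [0.02, 0, 0.002, 0, 0]
    - [0.02, 0, 0.002, 0, 0]

```text
clock: 22.3
tool_pos: [0.4982, 0.1196, -0.0163]
ee_rot: [-0.014, 0.809, 0.588, -0.005]
contact_force: [-8.2, 3.9, 8.1]
finger_gap: 0.0296
```

```bash
python3 - <<'E'
from h import *
st2()
E
```

```text
t 22.3 tip [0.4989 0.1192 0.0117] press mm [-90.5  62.3] yaw 72.0 zt [-0.024  0.016] F [-8.2  3.9  8.1] gap 0.0296
```

Call:
arm_command:
  increments:
    - [0.046, 0, 0, 0, 0]
    - [0.046, 0, 0, 0, 0]
    - [0.046, 0, 0, -0.015, 0]
    - [0.046, 0, -0.005, -0.025, 0]
    - [0.046, 0, -0.02, -0.03, 0]

```text
clock: 22.8
tool_pos: [0.4763, 0.1252, 0.055]
ee_rot: [-0.014, 0.809, 0.587, -0.007]
contact_force: [-0.8, 0.4, 0.8]
finger_gap: 0.0461
```

```bash
python3 - <<'E'
from h import *
plan2([(0.42,-0.03,.13,80,5),(0.385,-.2492,.08,91.5,5)],gap=.06,frame='world')
im,d=shot('top','t14'); cv2.imwrite('pics/zt14.png',cv2.resize(im[150:290,170:310],None,fx=5,fy=4,interpolation=cv2.INTER_CUBIC))
print(bars(im,d,[(355,400,210,280)]))
E
```

```text
t 22.8 tip [0.477  0.1248 0.083 ] press mm [-113.    60.8] yaw 71.9 zt [-0.027  0.015] F [-0.8  0.4  0.8] gap 0.0461
-> (0.42, -0.03, 0.13, 80, 5) [ 0.42 -0.03  0.13]
[0.06, -0.0329, -0.0015, -0.0095, -0.028]
[0.06, -0.0329, -0.0025, -0.0095, -0.028]
[0.06, -0.0328, -0.0034, -0.0095, -0.028]
[0.06, -0.0327, -0.0043, -0.0095, -0.028]
[0.06, -0.0325, -0.0052, -0.0095, -0.028]
-> (0.385, -0.2492, 0.08, 91.5, 5) [ 0.385  -0.2492  0.08  ]
[0.06, -0.0445, 0.001, 0.0095, -0.04]
[0.06, -0.0445, -0.0008, 0.0095, -0.04]
[0.06, -0.0444, -0.0026, 0.0095, -0.04]
[0.06, -0.0443, -0.0044, 0.0095, -0.04]
[0.06, -0.0441, -0.0061, 0.0095, -0.04]
[(546, array([ 0.4172, -0.2494]), np.float64(1.76), np.float64(0.1055), np.float64(0.0323))]
```

View pics/zt14.png

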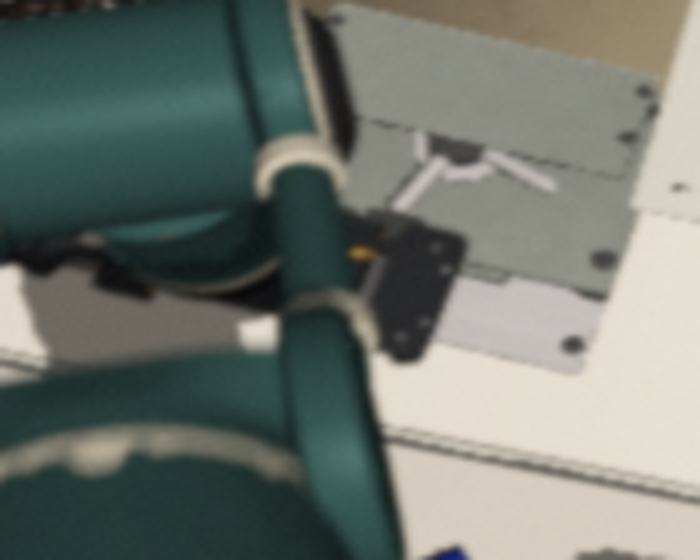

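Call:
arm_command:
  increments:
    - [0.06, -0.03, -0.003, -0.02, -0.028]
    - [0.06, -0.033, -0.003, -0.01, -0.028]
    - [0.06, -0.033, -0.004, 0, -0.028]
    - [0.06, -0.033, -0.004, 0, -0.028]
    - [0.06, -0.04, -0.005, 0, -0.03]

```text
clock: 23.35
tool_pos: [0.4229, -0.0344, 0.0996]
ee_rot: [-0.007, 0.761, 0.649, 0.004]
contact_force: [0.3, -0.5, 1.1]
finger_gap: 0.0597
```

```bash
python3 - <<'E'
from h import *
plan2([(0.386,-.2502,.08,91.6,5)],gap=.06,frame='world')
im,d=shot('top','t15'); cv2.imwrite('pics/zt15.png',cv2.resize(im[150:290,170:310],None,fx=5,fy=4,interpolation=cv2.INTER_CUBIC))
E
```

```text
t 23.35 tip [ 0.423  -0.0349  0.1276] press mm [-115.  -107.7] yaw 80.9 zt [-0.003  0.016] F [ 0.3 -0.5  1.1] gap 0.0597
-> (0.386, -0.2502, 0.08, 91.6, 5) [ 0.386  -0.2502  0.08  ]
[0.06, -0.0438, -0.0005, 0.0089, -0.037]
[0.06, -0.0438, -0.0021, 0.0089, -0.037]
[0.06, -0.0437, -0.0037, 0.0089, -0.037]
[0.06, -0.0435, -0.0054, 0.0089, -0.037]
[0.06, -0.0433, -0.007, 0.0089, -0.037]
```

View pics/zt15.png

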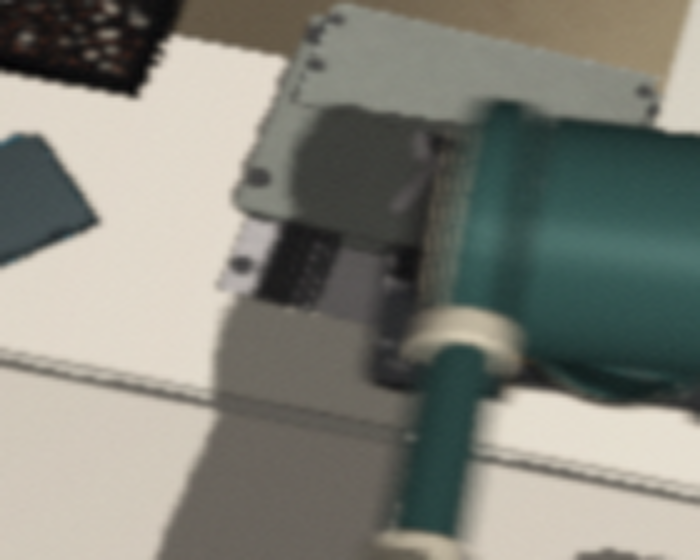

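Call:
arm_command:
  increments:
    - [0.06, -0.043, -0.001, 0.005, -0.037]
    - [0.06, -0.043, -0.002, 0.007, -0.037]
    - [0.06, -0.043, -0.004, 0.007, -0.037]
    - [0.06, -0.038, -0.005, 0.007, -0.037]
    - [0.06, -0.02, -0.004, 0, -0.02]

```text
clock: 23.9
tool_pos: [0.3912, -0.232, 0.078]
ee_rot: [0.002, 0.701, 0.713, 0.005]
contact_force: [-0.5, -0.1, -0.1]
finger_gap: 0.0601
```

```bash
python3 - <<'E'
from h import *
plan2([(0.386,-.2502,.06,91.6,2),(0.386,-.2502,.006,91.6,5)],gap=.06,frame='world')
im,d=shot('top','t16'); cv2.imwrite('pics/zt16.png',cv2.resize(im[180:280,170:410],None,fx=3.2,fy=3.2,interpolation=cv2.INTER_CUBIC))
E
```

```text
t 23.9 tip [ 0.3909 -0.2321  0.106 ] press mm [ -84.6 -305.2] yaw 91.0 zt [0.01  0.006] F [-0.5 -0.1 -0.1] gap 0.0601
-> (0.386, -0.2502, 0.06, 91.6, 2) [ 0.386  -0.2502  0.06  ]
[0.06, -0.0091, -0.0029, 0.0229, -0.005]
[0.06, -0.0091, -0.0029, 0.0229, -0.005]
-> (0.386, -0.2502, 0.006, 91.6, 5) [ 0.386  -0.2502  0.006 ]
[0.06, -0.0001, -0.0001, 0.0108, -0.0]
[0.06, -0.0001, -0.0001, 0.0108, -0.0]
[0.06, -0.0001, -0.0001, 0.0108, -0.0]
[0.06, -0.0001, -0.0001, 0.0108, -0.0]
[0.06, -0.0001, -0.0001, 0.0108, -0.0]
```

View pics/zt16.png

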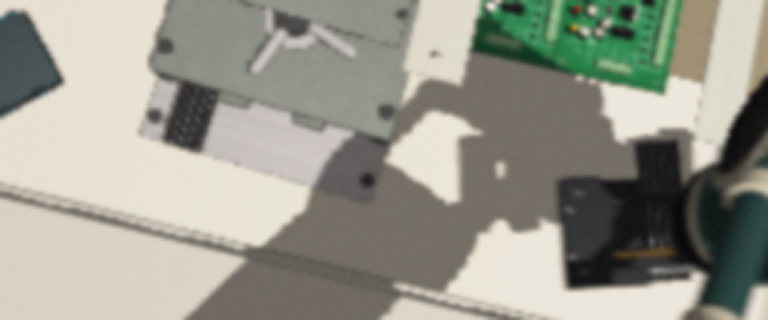

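Call:
arm_command:
  increments:
    - [0.06, -0.009, -0.003, 0.018, -0.005]
    - [0.06, -0.008, -0.002, 0.02, -0.005]
    - [0.06, -0.001, 0, 0.014, 0]
    - [0.06, 0, 0, 0.012, 0]
    - [0.06, 0, 0, 0, 0]

```text
clock: 24.45
tool_pos: [0.3918, -0.2567, 0.0182]
ee_rot: [0.008, 0.699, 0.715, 0.006]
contact_force: [-0.6, 0.8, -0.7]
finger_gap: 0.06
```

```bash
python3 - <<'E'
from h import *
plan2([(0.386,-.2502,.006,91.6,4)],gap=.06,frame='world')
E
```

```text
t 24.45 tip [ 0.3913 -0.2566  0.0462] press mm [ -76.7 -328.4] yaw 91.2 zt [ 0.02  -0.003] F [-0.6  0.8 -0.7] gap 0.06
-> (0.386, -0.2502, 0.006, 91.6, 4) [ 0.386  -0.2502  0.006 ]
[0.06, 0.0017, -0.0015, 0.01, -0.002]
[0.06, 0.0017, -0.0015, 0.01, -0.002]
[0.06, 0.0017, -0.0015, 0.01, -0.002]
[0.06, 0.0017, -0.0015, 0.01, -0.002]
```

Call:
arm_command:
  increments:
    - [0.06, 0.004, -0.003, 0.008, -0.003]
    - [0.06, 0.002, -0.002, 0.008, -0.003]
    - [0.06, 0, 0, 0.006, 0]
    - [0.06, 0, 0, 0.004, 0]
    - [0.06, 0, 0, 0, 0]

```text
clock: 24.95
tool_pos: [0.3886, -0.25, -0.008]
ee_rot: [0.01, 0.696, 0.718, 0.006]
contact_force: [-0.4, 0.6, 0.3]
finger_gap: 0.0599
```

```bash
python3 - <<'E'
from h import *
plan2([(0.386,-.2502,.006,91.6,3)],gap=.06,frame='world')
im,d=shot('scene','s16'); cv2.imwrite('pics/zs16.png',cv2.resize(im[120:220,290:430],None,fx=5,fy=5,interpolation=cv2.INTER_CUBIC))
E
```

```text
t 24.95 tip [ 0.3879 -0.2498  0.0199] press mm [ -82. -323.] yaw 91.7 zt [ 0.023 -0.005] F [-0.4  0.6  0.3] gap 0.0599
-> (0.386, -0.2502, 0.006, 91.6, 3) [ 0.386  -0.2502  0.006 ]
[0.06, -0.0001, -0.0008, 0.0046, 0.001]
[0.06, -0.0001, -0.0008, 0.0046, 0.001]
[0.06, -0.0001, -0.0008, 0.0046, 0.001]
```

View pics/zs16.png

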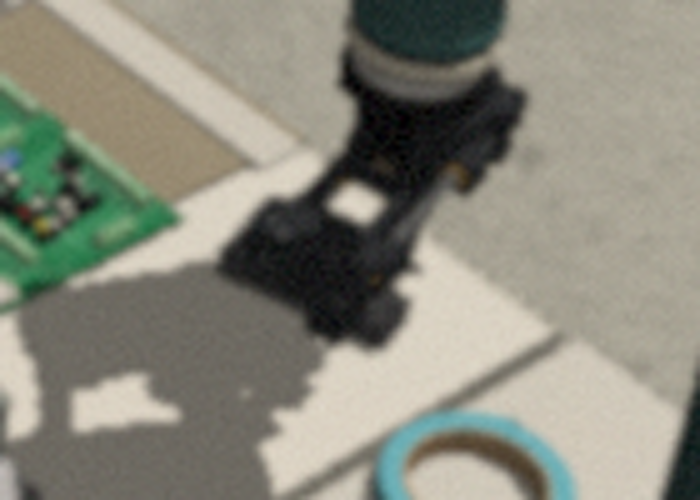

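Call:
arm_command:
  increments:
    - [0.06, 0, -0.001, 0.005, 0]
    - [0.06, 0, -0.001, 0.004, 0]
    - [0.06, 0, 0, 0.003, 0]
    - [0.06, 0, 0, 0, 0]

```text
clock: 25.4
tool_pos: [0.3876, -0.2509, -0.0202]
ee_rot: [0.011, 0.696, 0.717, 0.006]
contact_force: [0.7, -0.5, -0.4]
finger_gap: 0.0598
```

Call:
arm_command:
  grip_force: 40
  increments:
    - [0.02, 0, 0, 0, 0]
    - [0.02, 0, 0, 0, 0]
    - [0.02, 0, 0, 0, 0]
    - [0.02, 0, 0, 0, 0]
    - [0.02, 0, 0, 0, 0]

```text
clock: 25.9
tool_pos: [0.3878, -0.2513, -0.02]
ee_rot: [0.011, 0.697, 0.717, 0.006]
contact_force: [1.0, 0.6, -0.3]
finger_gap: 0.0296
```

```bash
python3 - <<'E'
from h import *
st2()
E
```

```text
t 25.9 tip [ 0.3871 -0.2511  0.008 ] press mm [ -82.4 -324.4] yaw 91.7 zt [ 0.025 -0.006] F [ 1.   0.6 -0.3] gap 0.0296
```

Call:
arm_command:
  increments:
    - [0.02, 0, 0, -0.015, 0]
    - [0.02, 0, 0, -0.02, 0]
    - [0.02, 0, 0, -0.02, 0]
    - [0.02, 0, 0, -0.005, 0]
    - [0.02, 0, 0, 0, 0]

```text
clock: 26.4
tool_pos: [0.3838, -0.249, 0.0396]
ee_rot: [0.008, 0.697, 0.717, 0.006]
contact_force: [-0.5, -0.1, -1.6]
finger_gap: 0.0296
```

```bash
python3 - <<'E'
from h import *
plan2([(-185,0,70,72,12)],gap=.02)
E
```

```text
t 26.4 tip [ 0.3833 -0.2489  0.0676] press mm [ -86.7 -323.5] yaw 91.7 zt [ 0.02  -0.003] F [-0.5 -0.1 -1.6] gap 0.0296
-> (-185, 0, 70, 72, 12) [0.3898 0.0892 0.07  ]
[0.02, 0.0281, 0.0014, -0.0003, 0.029]
[0.02, 0.0282, 0.0006, -0.0003, 0.029]
[0.02, 0.0282, -0.0002, -0.0003, 0.029]
[0.02, 0.0282, -0.001, -0.0003, 0.029]
[0.02, 0.0281, -0.0018, -0.0003, 0.029]
[0.02, 0.0281, -0.0027, -0.0003, 0.029]
[0.02, 0.028, -0.0035, -0.0003, 0.029]
[0.02, 0.0279, -0.0043, -0.0003, 0.029]
[0.02, 0.0277, -0.005, -0.0003, 0.029]
[0.02, 0.0276, -0.0058, -0.0003, 0.029]
[0.02, 0.0274, -0.0066, -0.0003, 0.029]
[0.02, 0.0272, -0.0074, -0.0003, 0.029]
```

Call:
arm_command:
  increments:
    - [0.02, 0.025, 0.002, 0, 0.035]
    - [0.02, 0.028, 0.001, 0, 0.035]
    - [0.02, 0.028, 0, 0, 0.035]
    - [0.02, 0.028, 0, 0, 0.035]
    - [0.02, 0.028, -0.001, 0, 0.035]

```text
clock: 26.9
tool_pos: [0.3901, -0.1101, 0.0352]
ee_rot: [0.006, 0.761, 0.649, 0.005]
contact_force: [-0.3, 0.1, -1.5]
finger_gap: 0.0296
```

```bash
python3 - <<'E'
from h import *
plan2([(-185,0,60,72,6)],gap=.02)
E
```

```text
t 26.9 tip [ 0.3897 -0.11    0.0632] press mm [-123.6 -189.4] yaw 80.9 zt [ 0.016 -0.002] F [-0.3  0.1 -1.5] gap 0.0296
-> (-185, 0, 60, 72, 6) [0.3898 0.0892 0.06  ]
[0.02, 0.0328, -0.0052, 0.0005, 0.026]
[0.02, 0.0326, -0.0061, 0.0005, 0.026]
[0.02, 0.0325, -0.0069, 0.0005, 0.026]
[0.02, 0.0323, -0.0078, 0.0005, 0.026]
[0.02, 0.0321, -0.0086, 0.0005, 0.026]
[0.02, 0.0318, -0.0094, 0.0005, 0.026]
```

Call:
arm_command:
  increments:
    - [0.02, 0.031, -0.006, -0.001, 0.03]
    - [0.02, 0.031, -0.007, -0.001, 0.03]
    - [0.02, 0.031, -0.007, 0, 0.03]
    - [0.02, 0.031, -0.008, 0, 0.03]
    - [0.02, 0.03, -0.008, 0, 0.028]

```text
clock: 27.4
tool_pos: [0.3838, 0.0544, 0.0315]
ee_rot: [0.003, 0.809, 0.587, 0.003]
contact_force: [0.6, 0.0, -2.3]
finger_gap: 0.0293
```

```bash
python3 - <<'E'
from h import *
plan2([(-185,0,50,72,3)],gap=.02)
E
```

```text
t 27.4 tip [0.3836 0.0544 0.0595] press mm [-180.1  -34.9] yaw 71.9 zt [ 0.009 -0.001] F [ 0.6  0.  -2.3] gap 0.0293
-> (-185, 0, 50, 72, 3) [0.3898 0.0892 0.05  ]
[0.02, 0.0116, -0.0017, 0.0032, -0.001]
[0.02, 0.0116, -0.0017, 0.0032, -0.001]
[0.02, 0.0116, -0.0017, 0.0032, -0.001]
```

Call:
arm_command:
  increments:
    - [0.02, 0.01, -0.002, 0.004, 0]
    - [0.02, 0.01, -0.001, 0.006, 0]
    - [0.02, 0.005, 0, 0.008, 0]
    - [0.02, 0, 0, 0.006, 0]
    - [0.02, 0, 0, 0, 0]

```text
clock: 27.9
tool_pos: [0.3856, 0.0827, 0.0021]
ee_rot: [0.001, 0.808, 0.589, 0.001]
contact_force: [0.0, 0.1, -2.2]
finger_gap: 0.0297
```

```bash
python3 - <<'E'
from h import *
plan2([(-180,0,17,72,3)],gap=.02)
im,d=shot('top','t17'); cv2.imwrite('pics/zt17.png',cv2.resize(im[150:290,170:310],None,fx=5,fy=4,interpolation=cv2.INTER_CUBIC))
E
```

```text
t 27.9 tip [0.3855 0.0828 0.0301] press mm [-187.    -7.4] yaw 72.2 zt [ 0.003 -0.002] F [ 0.   0.1 -2.2] gap 0.0297
-> (-180, 0, 17, 72, 3) [0.3945 0.0876 0.017 ]
[0.02, 0.0025, 0.0023, 0.0044, 0.001]
[0.02, 0.0025, 0.0023, 0.0044, 0.001]
[0.02, 0.0025, 0.0023, 0.0044, 0.001]
```

View pics/zt17.png

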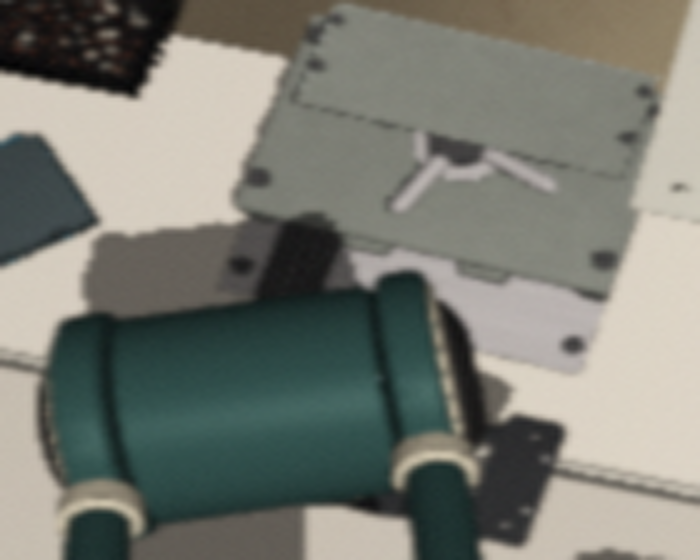

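Call:
arm_command:
  increments:
    - [0.02, 0.003, 0.002, 0.003, 0]
    - [0.02, 0.002, 0.002, 0.004, 0]
    - [0.02, 0.001, 0.002, 0.002, 0]
    - [0.02, 0, 0, 0, 0]

```text
clock: 28.35
tool_pos: [0.395, 0.0853, -0.0069]
ee_rot: [0.002, 0.809, 0.588, 0.001]
contact_force: [-0.3, 0.2, -0.9]
finger_gap: 0.0298
```

```bash
python3 - <<'E'
from h import *
plan2([(-168,0,18,72,3)],gap=.02)
E
```

```text
t 28.35 tip [0.3949 0.0853 0.0211] press mm [-178.9   -2.1] yaw 72.0 zt [ 0.004 -0.002] F [-0.3  0.2 -0.9] gap 0.0298
-> (-168, 0, 18, 72, 3) [0.4059 0.0839 0.018 ]
[0.02, 0.0007, 0.0036, 0.001, -0.0]
[0.02, 0.0007, 0.0036, 0.001, -0.0]
[0.02, 0.0007, 0.0036, 0.001, -0.0]
```

Call:
arm_command:
  increments:
    - [0.02, 0.001, 0.004, 0.001, 0]
    - [0.02, 0.001, 0.003, 0.001, 0]
    - [0.02, 0, 0.002, 0, 0]
    - [0.02, 0, 0, 0, 0]

```text
clock: 28.75
tool_pos: [0.4058, 0.0842, -0.0086]
ee_rot: [0.002, 0.809, 0.587, 0.002]
contact_force: [0.2, -0.6, -3.2]
finger_gap: 0.03
```

```bash
python3 - <<'E'
from h import *
plan2([(-145,0,18,72,5)],gap=.02)
im,d=shot('top','t18'); cv2.imwrite('pics/zt18.png',cv2.resize(im[170:250,200:300],None,fx=7,fy=7,interpolation=cv2.INTER_CUBIC))
E
```

```text
t 28.75 tip [0.4056 0.0842 0.0194] press mm [-168.4    0.2] yaw 72.0 zt [ 0.006 -0.001] F [ 0.2 -0.6 -3.2] gap 0.03
-> (-145, 0, 18, 72, 5) [0.4278 0.0768 0.018 ]
[0.02, -0.0, 0.0047, 0.0003, -0.0]
[0.02, -0.0, 0.0047, 0.0003, -0.0]
[0.02, -0.0, 0.0047, 0.0003, -0.0]
[0.02, -0.0, 0.0047, 0.0003, -0.0]
[0.02, -0.0, 0.0047, 0.0003, -0.0]
```

View pics/zt18.png

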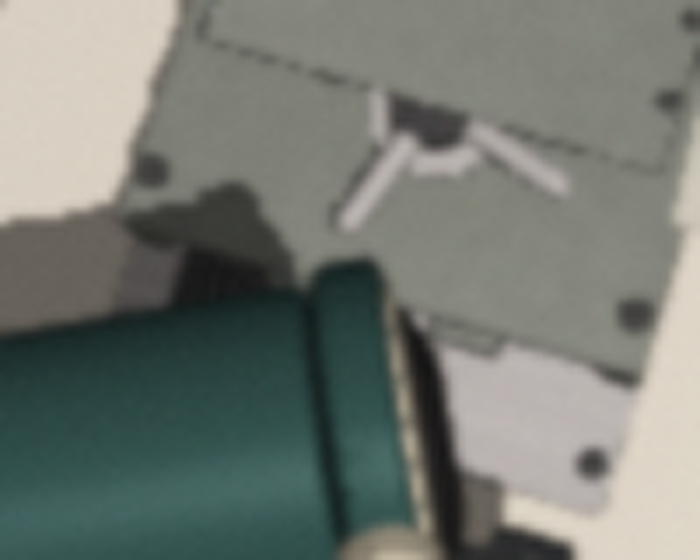

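Call:
arm_command:
  increments:
    - [0.02, 0, 0.005, 0, 0]
    - [0.02, 0, 0.005, 0, 0]
    - [0.02, 0, 0.005, 0, 0]
    - [0.02, 0, 0.004, 0, 0]
    - [0.02, 0, 0.003, 0, 0]

```text
clock: 29.3
tool_pos: [0.4281, 0.0769, -0.0084]
ee_rot: [0.002, 0.809, 0.588, 0.002]
contact_force: [0.8, 0.3, -1.4]
finger_gap: 0.0296
```

```bash
python3 - <<'E'
from h import *
plan2([(-105,0,17,72,5)],gap=.02)
E
```

```text
t 29.3 tip [0.4279 0.0769 0.0196] press mm [-1.449e+02  1.000e-01] yaw 72.0 zt [ 0.006 -0.001] F [ 0.8  0.3 -1.4] gap 0.0296
-> (-105, 0, 17, 72, 5) [0.4658 0.0644 0.017 ]
[0.02, -0.0, 0.008, 0.0006, -0.0]
[0.02, -0.0, 0.008, 0.0006, -0.0]
[0.02, -0.0, 0.008, 0.0006, -0.0]
[0.02, -0.0, 0.008, 0.0006, -0.0]
[0.02, -0.0, 0.008, 0.0006, -0.0]
```

Call:
arm_command:
  increments:
    - [0.02, 0, 0.007, 0, 0]
    - [0.02, 0, 0.007, 0, 0]
    - [0.02, 0, 0.006, 0, 0]
    - [0.02, 0, 0.005, 0, 0]
    - [0.02, 0, 0.003, 0, 0]

```text
clock: 29.8
tool_pos: [0.4575, 0.0673, -0.0083]
ee_rot: [0.002, 0.809, 0.588, 0.002]
contact_force: [1.1, -0.3, -0.7]
finger_gap: 0.0301
```

```bash
python3 - <<'E'
from h import *
plan2([(-95,0,15,72,5)],gap=.02)
E
```

```text
t 29.8 tip [0.4574 0.0673 0.0197] press mm [-1.139e+02  1.000e-01] yaw 72.0 zt [ 0.006 -0.001] F [ 1.1 -0.3 -0.7] gap 0.0301
-> (-95, 0, 15, 72, 5) [0.4753 0.0614 0.015 ]
[0.02, -0.0, 0.0038, 0.001, -0.0]
[0.02, -0.0, 0.0038, 0.001, -0.0]
[0.02, -0.0, 0.0038, 0.001, -0.0]
[0.02, -0.0, 0.0038, 0.001, -0.0]
[0.02, -0.0, 0.0038, 0.001, -0.0]
```

Call:
arm_command:
  increments:
    - [0.02, 0, 0.004, 0.002, 0]
    - [0.02, 0, 0.004, 0.002, 0]
    - [0.02, 0, 0.003, 0.001, 0]
    - [0.02, 0, 0.003, 0, 0]
    - [0.02, 0, 0.002, 0, 0]

```text
clock: 30.3
tool_pos: [0.4738, 0.062, -0.0135]
ee_rot: [0.002, 0.809, 0.587, 0.002]
contact_force: [-1.9, 0.1, 1.2]
finger_gap: 0.0296
```

Call:
arm_command:
  increments:
    - [0.02, 0, 0.003, 0, 0]
    - [0.02, 0, 0.003, 0, 0]
    - [0.02, 0, 0.002, 0, 0]
    - [0.02, 0, 0.002, 0, 0]

```text
clock: 30.7
tool_pos: [0.4802, 0.0593, -0.014]
ee_rot: [-0.001, 0.809, 0.587, -0.001]
contact_force: [-7.6, 4.2, 9.9]
finger_gap: 0.0293
```

```bash
python3 - <<'E'
from h import *
st2()
E
```

```text
t 30.7 tip [0.4803 0.0593 0.014 ] press mm [-89.7  -0.4] yaw 71.9 zt [-0.003 -0.001] F [-7.6  4.2  9.9] gap 0.0293
```

Call:
arm_command:
  increments:
    - [0.046, 0, 0, 0, 0]
    - [0.046, 0, 0, 0, 0]
    - [0.046, 0, 0, -0.02, 0]
    - [0.046, 0, -0.005, -0.03, 0]
    - [0.046, -0.01, -0.02, -0.03, 0]

```text
clock: 31.2
tool_pos: [0.4535, 0.057, 0.0648]
ee_rot: [-0.001, 0.809, 0.587, -0.003]
contact_force: [0.1, -0.2, -0.1]
finger_gap: 0.0464
```

Call:
arm_command:
  increments:
    - [0, -0.04, -0.01, -0.02, 0.14]
    - [0, -0.04, 0, 0, 0.14]
    - [0, -0.04, 0, 0, 0.14]
    - [0, -0.03, 0.02, 0, 0.14]
    - [0, -0.02, 0.02, 0, 0.14]

```text
clock: 31.7
tool_pos: [0.3869, -0.1139, 0.0935]
ee_rot: [0.004, 0.964, 0.266, 0.006]
contact_force: [0.6, 0.9, -0.4]
finger_gap: 0.008
```

```bash
python3 - <<'E'
from h import *
st2()
im,d=shot('top','t19'); cv2.imwrite('pics/zt19.png',cv2.resize(im[130:310,100:420],None,fx=2.5,fy=2.5,interpolation=cv2.INTER_CUBIC))
im,d=shot('scene','s19')
E
```

```text
t 31.7 tip [ 0.3866 -0.1138  0.1215] press mm [-125.3 -194. ] yaw 30.9 zt [ 0.013 -0.005] F [ 0.6  0.9 -0.4] gap 0.008
```

View pics/zt19.png

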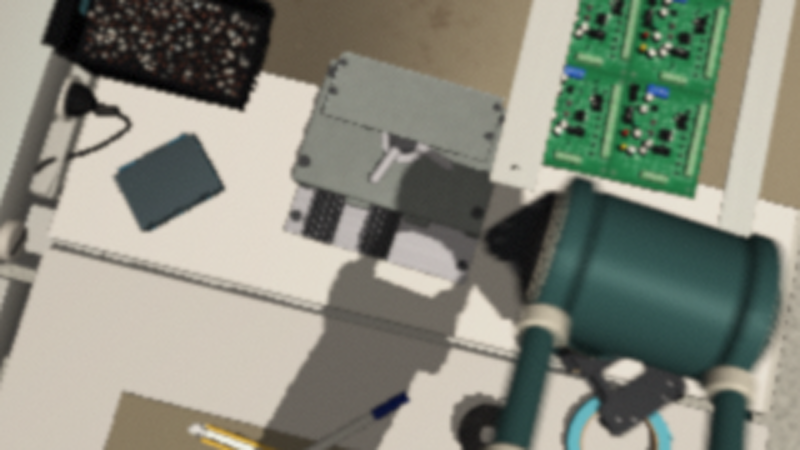

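View pics/s19.png

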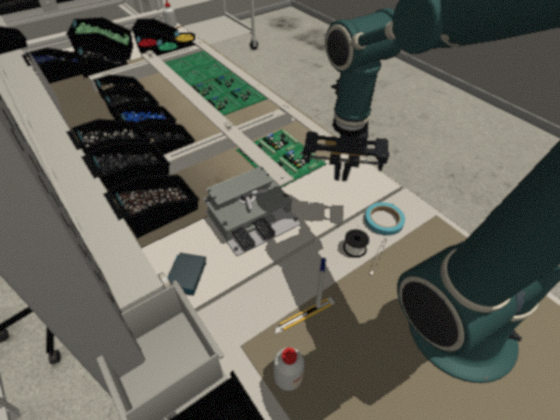

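```bash
cat >> h.py <<'E'
def tails(out):
    im=cv2.imread(f'pics/{out}.png');d=np.load(f'pics/{out}.npy')
    for n in('top',):
        P=cloud(n,d);q=P.reshape(-1,3);a=(q[:,:2]-AX)@RP*1000;z=q[:,2]*1000;g=im.max(2).reshape(-1)
        for y0 in(62,0,-62):
            m=(abs(a[:,1]-y0)<22)&(a[:,0]<-72)&(a[:,0]>-190)&(z>18)&(z<32)&(g<110)
            if m.sum()>15: print(n,y0,m.sum(),'x',np.percentile(a[m,0],[1,5,99]).round(1),'y',np.percentile(a[m,1],[2,98]).round(1),'ymid front/back',a[m&(a[:,0]<-95),1].mean().round(1),a[m&(a[:,0]>-90),1].mean().round(1),'z',np.median(z[m]).round(1))
E
python3 - <<'E'
from h import *
tails('t19')
d=np.load('pics/t19.npy');im=cv2.imread('pics/t19.png')
# fresh press pose
P=cloud('top',d);Z=P[...,2];a=(P[...,:2]-AX)@RP*1000
m=(Z>.003)&(Z<.012)&(a[...,1]<90)&(a[...,1]>-95)&(a[...,0]<-72)&(a[...,0]>-130)
for y in range(-90,90,15):
    k=m&(abs(a[...,1]-y)<7)
    if k.sum()>8: print('apron',y,k.sum(),np.percentile(a[k][:,0],2).round(1))
E
```

```text
top 62 127 x [-115.1 -113.2  -72.4] y [43.7 72.2] ymid front/back 57.7 58.1 z 25.2
top 0 113 x [-114.7 -113.2  -72.6] y [-14.7  14.7] ymid front/back -0.2 -0.2 z 25.7
apron -90 77 -114.4
apron -75 91 -113.8
apron -60 94 -113.7
apron -45 95 -117.2
apron -30 95 -114.8
apron -15 58 -114.9
apron 0 14 -123.8
apron 15 33 -114.7
apron 30 91 -114.2
apron 45 51 -114.8
apron 60 12 -120.8
apron 75 35 -122.7
```

```bash
python3 - <<'E'
from h import *
plan2([(-70,-60,120,-18,6),(-47,-12,110,-18,2)])
E
```

```text
t 31.8 tip [ 0.3869 -0.1148  0.1215] press mm [-124.7 -194.9] yaw 30.9 zt [ 0.013 -0.006] F [ 0.8  0.3 -0.3] gap 0.0008
-> (-70, -60, 120, -18, 6) [ 0.4806 -0.0034  0.12  ]
[0.0, 0.0229, -0.0079, 0.0003, 0.142]
[0.0, 0.0216, -0.0111, 0.0003, 0.142]
[0.0, 0.0198, -0.014, 0.0003, 0.142]
[0.0, 0.0176, -0.0167, 0.0003, 0.142]
[0.0, 0.015, -0.019, 0.0003, 0.142]
[0.0, 0.0122, -0.021, 0.0003, 0.142]
-> (-47, -12, 110, -18, 2) [0.5173 0.0351 0.11  ]
[0.0, 0.0114, -0.024, 0.0051, -0.0]
[0.0, 0.0114, -0.024, 0.0051, -0.0]
```

Call:
arm_command:
  increments:
    - [0, 0.022, -0.008, -0.002, 0.142]
    - [0, 0.0215, -0.011, -0.002, 0.142]
    - [0, 0.02, -0.014, -0.002, 0.142]
    - [0, 0.0175, -0.0165, 0, 0.142]
    - [0, 0.015, -0.019, 0, 0.142]

```text
clock: 32.3
tool_pos: [0.4677, -0.0211, 0.1006]
ee_rot: [0.002, 0.995, -0.098, 0.008]
contact_force: [0.2, -0.3, -0.5]
finger_gap: 0.0002
```

Call:
arm_command:
  increments:
    - [0, 0.01, -0.018, 0, 0.13]
    - [0, 0.005, -0.02, 0, 0]
    - [0, 0.005, -0.015, 0, 0]
    - [0, 0, 0, 0, 0]

```text
clock: 32.7
tool_pos: [0.5061, 0.032, 0.1012]
ee_rot: [0.001, 0.987, -0.16, 0.01]
contact_force: [0.3, -0.6, 0.4]
finger_gap: 0.0006
```

```bash
python3 - <<'E'
from h import *
plan2([(-47,-12,80,-18,2),(-47,-12,59,-18,3)])
E
```

```text
t 32.7 tip [0.5055 0.0321 0.1292] press mm [-57.2 -18.5] yaw -18.5 zt [ 0.019 -0.005] F [ 0.3 -0.6  0.4] gap 0.0006
-> (-47, -12, 80, -18, 2) [0.5173 0.0351 0.08  ]
[0.0, 0.0046, -0.0033, 0.0247, -0.004]
[0.0, 0.0046, -0.0032, 0.0247, -0.004]
-> (-47, -12, 59, -18, 3) [0.5173 0.0351 0.059 ]
[0.0, -0.0001, 0.0, 0.007, -0.0]
[0.0, -0.0001, 0.0, 0.007, -0.0]
[0.0, -0.0001, 0.0, 0.007, -0.0]
```

Call:
arm_command:
  increments:
    - [0, 0.005, -0.004, 0.018, -0.008]
    - [0, 0.004, -0.002, 0.018, 0]
    - [0, 0, 0, 0.008, 0]
    - [0, 0, 0, 0, 0]

```text
clock: 33.1
tool_pos: [0.5171, 0.0348, 0.0566]
ee_rot: [0.001, 0.988, -0.153, 0.01]
contact_force: [-0.1, -0.1, 0.8]
finger_gap: 0.0003
```

```bash
python3 - <<'E'
from h import *
plan2([(-47,-12,59,-18,3)])
nutsee('m1')
E
```

```text
t 33.1 tip [0.5166 0.035  0.0846] press mm [-47.6 -12.3] yaw -17.6 zt [ 0.019 -0.006] F [-0.1 -0.1  0.8] gap 0.0003
-> (-47, -12, 59, -18, 3) [0.5173 0.0351 0.059 ]
[0.0, 0.0, -0.0001, 0.0085, 0.002]
[0.0, 0.0, -0.0001, 0.0085, 0.002]
[0.0, 0.0, -0.0001, 0.0085, 0.002]
scene spoke angle hist [(0, 5), (10, 27), (20, 9)]
top spoke angle hist [(-80, 8), (-70, 5)]
```

Call:
arm_command:
  increments:
    - [0, 0, 0, 0.008, 0]
    - [0, 0, 0, 0.008, 0]
    - [0, 0, 0, 0.006, 0]
    - [0, 0, 0, 0, 0]

```text
clock: 33.6
tool_pos: [0.5197, 0.0341, 0.0363]
ee_rot: [0.001, 0.988, -0.154, 0.013]
contact_force: [-0.4, -0.1, -0.6]
finger_gap: 0.0004
```

Call:
arm_command:
  increments:
    - [0, 0, -0.005, 0, 0]
    - [0, 0, -0.005, 0, 0]
    - [0, 0.001, -0.005, 0, 0]
    - [0, 0.001, -0.005, 0, 0]
    - [0, 0.001, -0.004, 0, 0]

```text
clock: 34.1
tool_pos: [0.5297, 0.0553, 0.0363]
ee_rot: [0.003, 0.988, -0.153, 0.012]
contact_force: [-1.7, -4.3, 0.5]
finger_gap: 0.0008
```

```bash
python3 - <<'E'
from h import *
plan2([(-39,28,59,-18,3)])
E
```

```text
t 34.1 tip [0.5291 0.0556 0.0643] press mm [-42.1  11.1] yaw -17.6 zt [ 0.023 -0.01 ] F [-1.7 -4.3  0.5] gap 0.0008
-> (-39, 28, 59, -18, 3) [0.5373 0.0707 0.059 ]
[0.0, 0.001, -0.0056, 0.0018, 0.002]
[0.0, 0.001, -0.0056, 0.0018, 0.002]
[0.0, 0.001, -0.0056, 0.0018, 0.002]
```

Call:
arm_command:
  increments:
    - [0, 0.001, -0.005, 0.002, 0]
    - [0, 0.001, -0.005, 0.002, 0]
    - [0, 0.001, -0.005, 0.001, 0]
    - [0, 0.001, -0.003, 0, 0]
    - [0, 0, 0, 0, 0]

```text
clock: 34.6
tool_pos: [0.5392, 0.0742, 0.0307]
ee_rot: [0.003, 0.988, -0.153, 0.011]
contact_force: [-0.3, -2.1, 0.3]
finger_gap: 0.0004
```

```bash
python3 - <<'E'
from h import *
plan2([(-39,28,59,-18,3)]); nutsee('m2')
E
```

```text
t 34.6 tip [0.5386 0.0744 0.0587] press mm [-38.9  31.9] yaw -17.6 zt [ 0.021 -0.008] F [-0.3 -2.1  0.3] gap 0.0004
-> (-39, 28, 59, -18, 3) [0.5373 0.0707 0.059 ]
[0.0, -0.0, 0.0013, -0.0001, 0.002]
[0.0, -0.0, 0.0013, -0.0001, 0.002]
[0.0, -0.0, 0.0013, -0.0001, 0.002]
scene spoke angle hist [(40, 5), (50, 9), (60, 8)]
top spoke angle hist []
```

Call:
arm_command:
  increments:
    - [0, -0.002, 0.004, -0.015, 0]
    - [0, 0, 0.002, -0.013, 0]
    - [0, 0.004, 0.037, 0, 0]
    - [0, 0.003, 0.037, 0, 0]
    - [0, 0, 0, 0, 0]

```text
clock: 35.2
tool_pos: [0.5233, -0.0045, 0.0668]
ee_rot: [0.001, 0.988, -0.152, 0.017]
contact_force: [0.3, -0.3, -0.3]
finger_gap: 0.0004
```

```bash
python3 - <<'E'
from h import *
plan2([(-30,-50,70,-18,2),(-30,-50,59,-18,2)]); nutsee('m3')
E
```

```text
t 35.2 tip [ 0.5223 -0.0044  0.0948] press mm [-30. -48.] yaw -17.5 zt [ 0.033 -0.007] F [ 0.3 -0.3 -0.3] gap 0.0004
-> (-30, -50, 70, -18, 2) [ 0.5217 -0.0063  0.07  ]
[0.0, -0.0004, 0.0011, 0.0124, 0.005]
[0.0, -0.0004, 0.0011, 0.0124, 0.005]
-> (-30, -50, 59, -18, 2) [ 0.5217 -0.0063  0.059 ]
[0.0, -0.0002, 0.0, 0.0055, -0.0]
[0.0, -0.0002, 0.0, 0.0055, -0.0]
scene spoke angle hist [(-40, 20), (-30, 25), (50, 15), (60, 23), (70, 2)]
top spoke angle hist [(50, 14), (60, 8)]
```

Call:
arm_command:
  increments:
    - [0, -0.001, 0.003, 0.01, 0.005]
    - [0, 0, 0.001, 0.01, 0]
    - [0, 0, 0, 0.01, 0]
    - [0, 0, 0, 0.002, 0]
    - [0, 0, 0, 0, 0]

```text
clock: 35.8
tool_pos: [0.5235, -0.0032, 0.0321]
ee_rot: [-0.0, 0.988, -0.153, 0.017]
contact_force: [0.1, 0.0, 0.2]
finger_gap: 0.0005
```

```bash
python3 - <<'E'
from h import *
plan2([(-29,-40,59,-18,2),(-40,-16,59,-18,4)])
E
```

```text
t 35.8 tip [ 0.5225 -0.0031  0.0601] press mm [-30.2 -46.7] yaw -17.6 zt [ 0.034 -0.004] F [0.1 0.  0.2] gap 0.0005
-> (-29, -40, 59, -18, 2) [0.5258 0.0029 0.059 ]
[0.0, 0.0006, -0.0034, 0.0006, 0.004]
[0.0, 0.0006, -0.0034, 0.0006, 0.004]
-> (-40, -16, 59, -18, 4) [0.5227 0.0291 0.059 ]
[0.0, -0.0027, -0.006, -0.0001, -0.0]
[0.0, -0.0027, -0.006, -0.0001, -0.0]
[0.0, -0.0027, -0.006, -0.0001, -0.0]
[0.0, -0.0027, -0.006, -0.0001, -0.0]
```

Call:
arm_command:
  increments:
    - [0, 0, -0.005, 0, 0]
    - [0, -0.002, -0.006, 0, 0]
    - [0, -0.003, -0.006, 0, 0]
    - [0, -0.003, -0.006, 0, 0]
    - [0, -0.003, -0.005, 0, 0]

```text
clock: 36.3
tool_pos: [0.5219, 0.028, 0.0319]
ee_rot: [0.001, 0.988, -0.152, 0.017]
contact_force: [1.2, -4.1, -1.0]
finger_gap: 0.0003
```

```bash
python3 - <<'E'
from h import *
plan2([(-44,2,59,-18,3),(-39,28,59,-18,5)])
E
```

```text
t 36.3 tip [0.5209 0.0281 0.0599] press mm [-41.4 -17.5] yaw -17.5 zt [ 0.034 -0.007] F [ 1.2 -4.1 -1. ] gap 0.0003
-> (-44, 2, 59, -18, 3) [0.5245 0.0475 0.059 ]
[0.0, -0.0008, -0.0065, 0.0003, 0.003]
[0.0, -0.0008, -0.0065, 0.0003, 0.003]
[0.0, -0.0009, -0.0065, 0.0003, 0.003]
-> (-39, 28, 59, -18, 5) [0.5373 0.0707 0.059 ]
[0.0, 0.001, -0.0052, 0.0001, -0.0]
[0.0, 0.001, -0.0052, 0.0001, -0.0]
[0.0, 0.001, -0.0052, 0.0001, -0.0]
[0.0, 0.001, -0.0052, 0.0001, -0.0]
[0.0, 0.001, -0.0052, 0.0001, -0.0]
```

Call:
arm_command:
  increments:
    - [0, -0.001, -0.006, 0, 0]
    - [0, -0.001, -0.006, 0, 0]
    - [0, 0, -0.006, 0, 0]
    - [0, 0.001, -0.005, 0, 0]
    - [0, 0.001, -0.005, 0, 0]

```text
clock: 36.8
tool_pos: [0.5293, 0.0556, 0.0322]
ee_rot: [0.002, 0.988, -0.152, 0.017]
contact_force: [-1.5, -4.5, 1.7]
finger_gap: 0.0003
```

Call:
arm_command:
  increments:
    - [0, 0.001, -0.005, 0.001, 0]
    - [0, 0.001, -0.005, 0.001, 0]
    - [0, 0.001, -0.004, 0, 0]
    - [0, 0, 0, 0, 0]

```text
clock: 37.2
tool_pos: [0.5358, 0.0704, 0.0296]
ee_rot: [0.002, 0.988, -0.152, 0.015]
contact_force: [-0.7, -1.5, 0.5]
finger_gap: 0.0005
```

```bash
python3 - <<'E'
from h import *
plan2([(-39,31,59,-18,3)]); nutsee('m4')
E
```

```text
t 37.2 tip [0.535  0.0707 0.0575] press mm [-41.2  27.3] yaw -17.5 zt [ 0.03  -0.009] F [-0.7 -1.5  0.5] gap 0.0005
-> (-39, 31, 59, -18, 3) [0.5382 0.0735 0.059 ]
[0.0, 0.0007, -0.0012, -0.0005, 0.003]
[0.0, 0.0007, -0.0012, -0.0005, 0.003]
[0.0, 0.0007, -0.0012, -0.0005, 0.003]
scene spoke angle hist [(-40, 1), (-30, 1), (30, 3), (40, 10), (50, 10), (60, 4)]
top spoke angle hist []
```

Push a few mm further, then make the next swing.

Call:
arm_command:
  increments:
    - [0, 0.002, -0.004, 0, 0]
    - [0, 0.001, -0.002, 0, 0]
    - [0, -0.002, 0.005, -0.015, 0]
    - [0, 0, 0.002, -0.015, 0]
    - [0, 0, 0, 0, 0]

```text
clock: 37.8
tool_pos: [0.5369, 0.0699, 0.0628]
ee_rot: [0.001, 0.988, -0.152, 0.017]
contact_force: [0.1, 0.1, -0.1]
finger_gap: 0.0002
```

```bash
python3 - <<'E'
from h import *
plan2([(-30,-50,92,-18,2),(-30,-50,59,-18,4)]); nutsee('m5')
E
```

```text
t 37.8 tip [0.536  0.0701 0.0908] press mm [-40.   27.1] yaw -17.5 zt [ 0.033 -0.007] F [ 0.1  0.1 -0.1] gap 0.0002
-> (-30, -50, 92, -18, 2) [ 0.5217 -0.0063  0.092 ]
[0.0, 0.0047, 0.0386, -0.0006, 0.004]
[0.0, 0.0048, 0.0386, -0.0006, 0.004]
-> (-30, -50, 59, -18, 4) [ 0.5217 -0.0063  0.059 ]
[0.0, -0.0003, 0.0, 0.0082, -0.0]
[0.0, -0.0003, 0.0, 0.0082, -0.0]
[0.0, -0.0003, 0.0, 0.0082, -0.0]
[0.0, -0.0003, 0.0, 0.0082, -0.0]
scene spoke angle hist [(50, 8), (60, 25)]
top spoke angle hist []
```

Call:
arm_command:
  increments:
    - [0, 0.004, 0.036, 0, 0.004]
    - [0, 0.004, 0.036, 0, 0.004]
    - [0, 0, 0.002, 0.008, 0]
    - [0, 0, 0, 0.01, 0]
    - [0, 0, 0, 0.008, 0]

```text
clock: 38.4
tool_pos: [0.5237, -0.0039, 0.0355]
ee_rot: [0.0, 0.988, -0.156, 0.018]
contact_force: [-0.4, -0.3, 0.9]
finger_gap: 0.0001
```

```bash
python3 - <<'E'
from h import *
plan2([(-30,-48,59,-18,2)]); nutsee('m6')
E
```

```text
t 38.4 tip [ 0.5227 -0.0037  0.0635] press mm [-29.8 -47.2] yaw -17.9 zt [ 0.036 -0.006] F [-0.4 -0.3  0.9] gap 0.0001
-> (-30, -48, 59, -18, 2) [ 0.5223 -0.0044  0.059 ]
[0.0, -0.0002, 0.0004, 0.0022, 0.001]
[0.0, -0.0002, 0.0004, 0.0022, 0.001]
scene spoke angle hist [(-70, 4), (-60, 6), (-50, 5), (-40, 18), (-30, 27), (50, 13), (60, 30)]
top spoke angle hist []
```

Call:
arm_command:
  increments:
    - [0, 0, -0.003, 0.003, 0]
    - [0, -0.001, -0.005, 0.001, 0]
    - [0, -0.003, -0.006, 0, 0]
    - [0, -0.003, -0.006, 0, 0]
    - [0, -0.003, -0.006, 0, 0]

```text
clock: 39.0
tool_pos: [0.5221, 0.0272, 0.0298]
ee_rot: [0.001, 0.988, -0.154, 0.017]
contact_force: [0.8, -3.3, 0.1]
finger_gap: 0.0001
```

Call:
arm_command:
  increments:
    - [0, -0.002, -0.006, 0, 0]
    - [0, -0.001, -0.006, 0, 0]
    - [0, 0, -0.006, 0, 0]
    - [0, 0.001, -0.005, 0, 0]
    - [0, 0.001, -0.005, 0, 0]

```text
clock: 39.5
tool_pos: [0.5287, 0.0556, 0.0301]
ee_rot: [0.003, 0.988, -0.153, 0.017]
contact_force: [-1.5, -2.8, 0.0]
finger_gap: 0.0006
```

```bash
python3 - <<'E'
from h import *
plan2([(-39,31,59,-18,4)]); nutsee('m7')
E
```

```text
t 39.5 tip [0.5278 0.0559 0.0581] press mm [-43.4  11.1] yaw -17.6 zt [ 0.033 -0.011] F [-1.5 -2.8  0. ] gap 0.0006
-> (-39, 31, 59, -18, 4) [0.5382 0.0735 0.059 ]
[0.0, 0.0011, -0.005, -0.0002, 0.002]
[0.0, 0.0011, -0.005, -0.0002, 0.002]
[0.0, 0.0011, -0.005, -0.0002, 0.002]
[0.0, 0.0011, -0.005, -0.0002, 0.002]
scene spoke angle hist [(-60, 1), (-50, 1), (0, 3), (10, 7), (20, 12), (30, 17), (40, 13), (50, 1)]
top spoke angle hist []
```

Call:
arm_command:
  increments:
    - [0, 0.001, -0.005, 0, 0]
    - [0, 0.001, -0.005, 0, 0]
    - [0, 0.001, -0.005, 0, 0]
    - [0, 0.001, -0.004, 0, 0]
    - [0, 0, 0, 0, 0]

```text
clock: 40.1
tool_pos: [0.5377, 0.0752, 0.0294]
ee_rot: [0.002, 0.988, -0.153, 0.015]
contact_force: [-2.3, -1.1, 0.7]
finger_gap: 0.0009
```

Call:
arm_command:
  increments:
    - [0, -0.002, 0.005, -0.015, 0]
    - [0, 0, 0.002, -0.016, 0]
    - [0, 0.004, 0.034, 0, 0]
    - [0, 0.004, 0.034, 0, 0]
    - [0, 0, 0, 0, 0]

```text
clock: 40.6
tool_pos: [0.5245, 0.0023, 0.0679]
ee_rot: [-0.0, 0.988, -0.151, 0.021]
contact_force: [-1.1, 0.2, 1.1]
finger_gap: 0.0005
```

```bash
python3 - <<'E'
from h import *
plan2([(-30,-48,59,-18,4)]); nutsee('m8')
E
```

```text
t 40.6 tip [0.5234 0.0025 0.0959] press mm [-31.1 -41.1] yaw -17.4 zt [ 0.042 -0.006] F [-1.1  0.2  1.1] gap 0.0005
-> (-30, -48, 59, -18, 4) [ 0.5223 -0.0044  0.059 ]
[0.0, -0.0001, 0.0018, 0.0092, 0.003]
[0.0, -0.0001, 0.0018, 0.0092, 0.003]
[0.0, -0.0001, 0.0018, 0.0092, 0.003]
[0.0, -0.0001, 0.0018, 0.0092, 0.003]
scene spoke angle hist [(-50, 3), (-40, 22), (-30, 22), (50, 22), (60, 17), (70, 1)]
top spoke angle hist [(40, 1), (50, 20), (60, 3)]
```

Call:
arm_command:
  increments:
    - [0, 0, 0.006, 0.008, 0.005]
    - [0, 0, 0.001, 0.01, 0]
    - [0, 0, 0, 0.01, 0]
    - [0, 0, 0, 0.004, 0]
    - [0, 0, 0, 0, 0]

```text
clock: 41.2
tool_pos: [0.5245, 0.0001, 0.0328]
ee_rot: [-0.001, 0.988, -0.152, 0.021]
contact_force: [-0.0, 0.1, 0.3]
finger_gap: 0.0003
```

```bash
python3 - <<'E'
from h import *
plan2([(-32,-38,59,-18,2),(-40,-14,59,-18,4)])
E
```

```text
t 41.2 tip [5.234e-01 2.000e-04 6.080e-02] press mm [-30.4 -43.3] yaw -17.5 zt [ 0.042 -0.004] F [-0.   0.1  0.3] gap 0.0003
-> (-32, -38, 59, -18, 2) [0.5235 0.0057 0.059 ]
[0.0, -0.0008, -0.0027, 0.0009, 0.004]
[0.0, -0.0008, -0.0027, 0.0009, 0.004]
-> (-40, -14, 59, -18, 4) [0.5233 0.031  0.059 ]
[0.0, -0.002, -0.006, -0.0, -0.0]
[0.0, -0.002, -0.006, -0.0, -0.0]
[0.0, -0.002, -0.006, -0.0, -0.0]
[0.0, -0.002, -0.006, -0.0, -0.0]
```

Call:
arm_command:
  increments:
    - [0, -0.001, -0.004, 0.001, 0]
    - [0, -0.002, -0.006, 0.001, 0]
    - [0, -0.002, -0.006, 0, 0]
    - [0, -0.002, -0.005, 0, 0]
    - [0, -0.001, -0.003, 0, 0]

```text
clock: 41.7
tool_pos: [0.5238, 0.0263, 0.0302]
ee_rot: [-0.0, 0.988, -0.152, 0.02]
contact_force: [0.5, -4.7, -1.7]
finger_gap: 0.0006
```

```bash
python3 - <<'E'
from h import *
st2(); nutsee('m9')
E
```

```text
t 41.7 tip [0.5226 0.0265 0.0581] press mm [-39.2 -18.6] yaw -17.5 zt [ 0.04  -0.006] F [ 0.5 -4.7 -1.7] gap 0.0006
scene spoke angle hist [(-30, 8), (-20, 26), (-10, 33), (0, 4), (80, 19)]
top spoke angle hist []
```

Call:
arm_command:
  increments:
    - [0, 0, -0.003, 0, 0]
    - [0, 0, -0.003, 0, 0]
    - [0, 0, -0.003, 0, 0]
    - [0, 0, -0.003, 0, 0]

```text
clock: 42.2
tool_pos: [0.5239, 0.0287, 0.0302]
ee_rot: [0.008, 0.989, -0.149, 0.018]
contact_force: [-3.1, -15.3, 3.4]
finger_gap: 0.0003
```

```bash
python3 - <<'E'
from h import *
st2(); nutsee('m10')
E
```

```text
t 42.2 tip [0.523  0.0293 0.0582] press mm [-39.7 -15.7] yaw -17.1 zt [ 0.032 -0.022] F [ -3.1 -15.3   3.4] gap 0.0003
scene spoke angle hist [(-30, 2), (-20, 18), (-10, 24), (0, 19), (80, 9)]
top spoke angle hist []
```

Call:
arm_command:
  increments:
    - [0, 0, -0.005, 0, 0]
    - [0, 0, -0.005, 0, 0]
    - [0, 0, -0.005, 0, 0]

```text
clock: 42.6
tool_pos: [0.5237, 0.028, 0.0305]
ee_rot: [0.021, 0.989, -0.147, 0.014]
contact_force: [-5.7, -22.6, 5.5]
finger_gap: 0.0004
```

```bash
python3 - <<'E'
from h import *
st2()
E
```

```text
t 42.6 tip [0.5231 0.0293 0.0585] press mm [-39.7 -15.8] yaw -16.8 zt [ 0.021 -0.047] F [ -5.7 -22.6   5.5] gap 0.0004
```

Firmly at the stop. Back off and retreat to look.

Call:
arm_command:
  increments:
    - [0, 0, 0.008, 0, 0]
    - [0, -0.003, 0.006, -0.015, 0]
    - [0, 0, 0, -0.03, 0]
    - [0, -0.02, 0.02, -0.04, 0]
    - [0, -0.03, 0.03, -0.02, 0]

```text
clock: 43.1
tool_pos: [0.4516, -0.0122, 0.1369]
ee_rot: [0.02, 0.989, -0.147, 0.011]
contact_force: [0.6, -0.2, -0.6]
finger_gap: 0.0003
```

Call:
arm_command:
  increments:
    - [0, -0.02, 0.045, -0.01, 0]
    - [0, -0.02, 0.045, 0, 0]
    - [0, -0.02, 0.045, 0, 0]
    - [0, -0.02, 0.045, 0, 0]
    - [0, -0.01, 0.04, 0, 0]

```text
clock: 43.6
tool_pos: [0.301, -0.1969, 0.1583]
ee_rot: [0.018, 0.989, -0.143, 0.02]
contact_force: [0.3, -0.8, 0.6]
finger_gap: 0.0005
```

```bash
python3 - <<'E'
from h import *
st2(); nutsee('m11'); tails('m11t')
im=cv2.imread('pics/m11t.png'); cv2.imwrite('pics/zm11.png',cv2.resize(im[130:290,140:340],None,fx=4,fy=3.7,interpolation=cv2.INTER_CUBIC))
# spokes front one angle fit
d=np.load('pics/m11t.npy');P=cloud('top',d).reshape(-1,3);a=(P[:,:2]-AX)@RP*1000;z=P[:,2]*1000
r=np.hypot(a[:,0],a[:,1]);m=(z>64)&(z<73)&(r>26)&(r<58)&(abs(a[:,1])<20)&(a[:,0]<-20)
print(m.sum(),np.degrees(np.arctan2(a[m,1],-a[m,0])).mean(), a[m].min(0),a[m].max(0))
E
```

```text
t 43.6 tip [ 0.3001 -0.1958  0.1863] press mm [-182.2 -298.7] yaw -16.4 zt [ 0.034 -0.042] F [ 0.3 -0.8  0.6] gap 0.0005
scene spoke angle hist [(-90, 6), (-20, 3), (-10, 20), (0, 15), (80, 8)]
top spoke angle hist [(-90, 17), (-80, 1), (-20, 1), (-10, 25), (0, 22), (70, 1), (80, 16)]
top 62 126 x [-115.2 -113.7  -73. ] y [43.8 72.5] ymid front/back 57.4 58.5 z 25.4
top 0 111 x [-114.  -112.5  -72.8] y [-14.8  14.6] ymid front/back -0.4 -0.5 z 25.3
46 -0.6099295851210357 [-54.63597255  -4.81946972] [-26.01143636   4.38296738]
```

View pics/zm11.png

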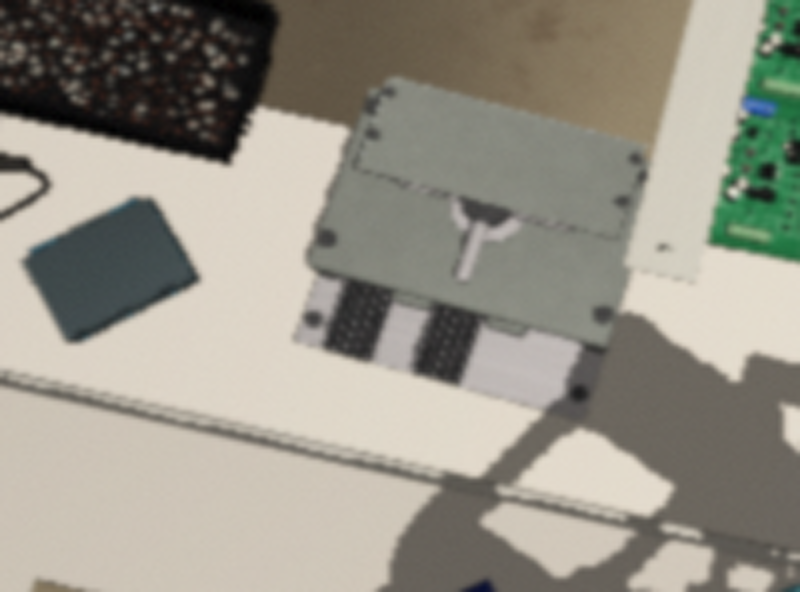

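The zoom shows the front spoke pointing straight ahead at (465,260), and both bars flush with the apron. Before handing in, I'll check the rest of the bench for a third bar.

View pics/m11t.png

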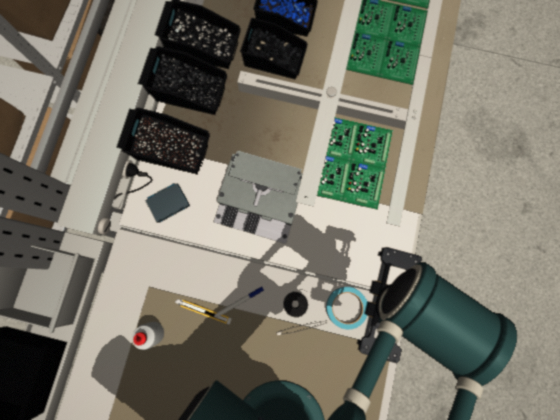

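View pics/m11s.png

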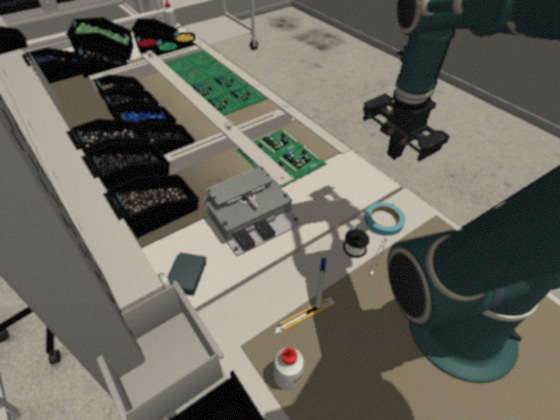

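No third bar anywhere, and the case at (167,203) has not moved.

Call:
arm_command:
  increments:
    - [0, 0, 0, 0, 0]
    - [0, 0, 0, 0, 0]
    - [0, 0, 0, 0, 0]

```text
clock: 44.0
tool_pos: [0.3016, -0.1987, 0.1589]
ee_rot: [0.018, 0.989, -0.148, 0.021]
contact_force: [1.0, -0.2, 0.5]
finger_gap: 0.0005
```

```bash
python3 - <<'E'
from h import *
s,_,_=st2(); print(np.abs(s['dq']).max()); print(env.close_job())
E
```

```text
t 44.0 tip [ 0.3006 -0.1976  0.1869] press mm [-181.2 -300.3] yaw -17.0 zt [ 0.036 -0.042] F [ 1.  -0.2  0.5] gap 0.0005
0.023904168711937315
the job is handed in; nothing more can be done
None
```

The job is done and handed in after about 44 s on the robot's clock; no verdict was reported.

**What I did:** I unscrewed the nut to its stop. Only two bars were on the bench, so I slid one into the left lane and one into the middle lane, nose against the back stop. I then screwed the nut down until it would not move at about 23 N.

**Last checks:**
- **Nut:** the front spoke points straight ahead, about 0.01 rad from its stop.
- **Bars:** both tails line up with the front edge of the base plate, between 114 and 115 mm in front of the nut axis. Their tops are about 25–26 mm high, so both are flat and home.
- **Case and hand:** the small case looks unmoved in the pictures, and the hand was clear of everything.

**What disagreed:**
- **Fingertips:** the real ones end about 28 mm short of the reported TCP. My first swing passed over the spoke without touching it. I corrected for this from then on.
- **Left bar:** its middle measured 4 mm to the right of the lane's centre line, but part of it was in shadow or hidden. It is still within the allowed range.

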